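# Check the shaker's eccentric shaft on the bench centres and complete the service kit

### The job

Take the eccentric shaft from its white stand and lay it on the two open rests of the checking fixture with its eccentric disc against the sprung plunger, let go, then turn it by its crank: first over towards the plunger until the plunger has run nearly right out, then back over the top to the other side until the plunger is pressed nearly right in, and bring the crank back up to the top. Then lay the shaft in the rests of the kit tray, crank end away from the robot and crank upright. The kit needs one shaft, one bracket and one cover: leave the part that is already in the tray where it is, set the one missing type from the mat flat and upright in the tray's empty compartment, and leave the other parts on the mat and everything else on the bench alone.

Things in the scene. Friction and masses are not known exactly. Their poses are not given: they have to be found in the camera images.
- shaft_mid (a point): the eccentric shaft, plain steel, 198 mm long, 0.5 kg. The point: on its axis, where to grip its barrel (24 mm across, free from x -20 to 40) across the axis. x runs along the shaft to the crank end, z from the axis towards the crank pin. At the start it lies in the V rests of the white stand, axis 46 mm over the bench, crank up, crank end away from the robot
- shaft: the same shaft, same origin and axes. Along x in mm: end collar 28 across -90 to -84; journal 16 across -84 to -64; barrel -64 to 52; eccentric disc 44 across -46 to -32, centred 6 off the axis, opposite the crank; journal 16 across 52 to 72; hub 28 across with crank arm 14 wide 72 to 78, reaching 50 along z; black crank pin 12 across, 78 to 108 at z = 45
- crank_pin (a point): on the crank pin, 95 mm along x and 45 along z from the shaft's point; axes as the shaft's. On rests the pin runs on a circle of 45 about the shaft's axis; friction holds the crank where it is left, 1 to 2 N at the pin turns it. Fingers loosely astride the pin from above, closing across the shaft, 14 to 20 apart, can lead it round: they push it sideways only
- fixture: checking fixture: grey base 215 x 130 x 12 mm, two steel V rests, plunger housing between them on its +y side (24 long in x at x = -39, from y 45 to 79, top 102 over the bench). Origin: on the bench under the shaft's axis. x: where the crank end must point, y: towards the plunger. Nothing stands beyond the crank end
- fixture_mid (a point): where the shaft's point comes when it lies home on the fixture: 85 mm over the bench, axes as the fixture's. The V rests are open at the top (flanks 55 degrees, mouth about 42 wide, top about 18 above the axis), 8 thick, at x = -74 and 62 from this point; each takes a journal with about 6 of endwise play each way
- plunger_nose (a point): front of the plunger's round nose (20 mm across), at the shaft's height, at x = -39 of the fixture; it slides along the fixture's y. Lowering the shaft from above, crank up, pushes the nose aside with 1 to 3 N. A rod with a black end shows the travel behind the housing
- plunger (a joint): how far the plunger is pushed in, m: 0 fully out, 0.020 stop; spring 0.6 N, 1.2 N at 0.015. With the shaft on the rests: about 0.007 crank up, 0.0015 crank level towards the plunger (fixture +y), 0.0135 crank level on the other side. Below 0.003 is nearly right out, over 0.0115 nearly right in: the crank 50 degrees or more over
- tray_lane (a point): where the shaft's point comes when it lies home in the kit tray (aluminium, 218 x 188 mm, floor 6 thick, walls to 28 over the bench): 46 over the bench, in two V rests like the fixture's, at x = -74 and 62 from the point. x: where the crank end must point; z up. The walls of this lane stand 40 to each side
- tray_near (a point): centre of the floor of the tray's compartment nearer the robot (inside about 103 mm along x, 102 along y, walls 22 high above the floor, floor 6 over the bench). At the start it holds one bracket or one cover, which stays there
- tray_far (a point): the same for the compartment farther from the robot, 107 mm along tray x from the other; axes as the tray's. Empty at the start: the missing type goes here
- bracket_a_mid (a point): bare aluminium foot bracket like an inverted T, 0.12 kg: flat foot 80 (x) x 56 (y) x 8 thick, upright web 64 long (x) x 10 thick (y) along its middle, 48 tall in all. Point: on its middle, 24 over its underside; z up. Grip the web across y, 10 above the point. At the start in the tray's near compartment or on the pale blue mat (6 thick)
- bracket_b_mid (a point): bare aluminium foot bracket like an inverted T, 0.12 kg: flat foot 80 (x) x 56 (y) x 8 thick, upright web 64 long (x) x 10 thick (y) along its middle, 48 tall in all. Point: on its middle, 24 over its underside; z up. Grip the web across y, 10 above the point, just like bracket_a. At the start on the mat
- cover_a_mid (a point): bare aluminium bearing cover, 0.14 kg: round flange 70 across x 10 thick, round boss 34 across on top, 48 tall in all. Point: on its axis, 24 over its underside; z up. Grip the boss 10 above the point. At the start in the tray's near compartment or on the mat
- cover_b_mid (a point): bare aluminium bearing cover, 0.14 kg: round flange 70 across x 10 thick, round boss 34 across on top, 48 tall in all. Point: on its axis, 24 over its underside; z up. Grip the boss 10 above the point, just like cover_a. At the start on the mat
- wrench: open-ended steel wrench, 150 long, lying beside the white stand (base 170 x 50 x 10, V rests like the fixture's). A bystander, leave alone. Its origin is under its middle (mm)
- reagent: amber reagent bottle, 60 across, 120 tall, bystander. Origin: centre of its underside (mm)
- jar: white jar, 66 across, 70 tall, bystander. Not listed: fixed bystanders, a closed blue tip box 50 tall nearest the robot, and a teal rack, a yellow rack and a beaker (up to 90 tall) beyond the fixture and tray. Origin: centre of its underside (mm)
There are look-alikes about, which are no part of the job. Leave any black look-alike of the part that bears cover_b_mid alone.

How it is judged:
By the outcome, as a careful person would: the job done as asked, in the order asked, and still so for the second after the job is handed in, with the robot touching nothing.
It also fails if it takes over 72 s, if anything falls off the work surface, if the arm or the gripper's body presses on something with over 40 N, if the wrist force passes 120 N, or if a joint passes its speed limit or range.

### The arm

A 6-joint arm with a two-finger parallel gripper is mounted at the origin on the work surface. World frame = base frame: x ahead of the robot, y to its left, z up, the work surface at z = 0. Lengths are in m, angles in rad, forces in N, time in s.
With the tool pointing down it reaches from about 0.325 to 0.75 m from the base axis. Payload 7.6 kg.
Tool frame: the origin (TCP) lies between the finger pads; the fingertips stand tip_reach ahead of it and the grasp point (between the pads) lies 6 mm ahead of it (tip_reach is the distance from the TCP to the fingertips, in m); z points along the fingers, y is the direction in which the jaws open and shut (so a half turn about z gives the same grasp; the last joint's range is limited). The gripper opens to 85 mm and grips with 20 to 120 N. Pads are 22 mm wide; open, the fingers measure 114 mm over their backs; the gripper's body (76 mm by 85 mm) begins 54 mm behind the grasp point. The pads swing forward as they close: fully open they stand 13 mm farther back than shut.
Start: joints at [1.23, 0.052, 1.401, -0, 1.689, -0.07], TCP at [0.14, 0.506, 0.226] pointing down, gripper open.
Joint ranges: [-2.9, 2.9], [-0.91, 2.17], [0.12, 2.37], [-1.06, 4.2], [0.26, 2.73], [-2.93, 2.93]. Speed limits (rad/s): [2.57, 2.57, 3.01, 3.14, 3.14, 3.14].

### API

Orientations are given as a rotation vector (axis times angle).
In Python, from bench import * gives the robot as it stands.
- The arm moves only by the tool arm_command, never from a script. Its argument "commands" is a list of rows, each an object with "slide": the shift along the tool's x, y, z in m, a list of three; "yaw": the turn about the tool's z in rad. In form: [{"slide": [dx, dy, dz], "yaw": yaw}, ...]. A call has 1 to 20 rows; each row shifts and turns the commanded pose from where the row before left it, along the tool's axes as they then stand; what a row does not reach is not made up. A row lasts 1/10 s, in which the tool goes at most 50 mm and 8.59 degrees, less where a joint would pass 70% of its speed; a pose out of reach is approached as far as the arm can. A call with a gripper value outside its range is refused whole. "gripper" is the opening, from 0 (shut) to 1 (fully open), set as the call begins (left out, the last holds). The fingers move at their own pace and stop on an object; "squeeze" is the grip in N (left out, the last holds). Time passes only in rows, so rows that do not move let the fingers close. It gives the time, the measured TCP pose, the force and the opening at its end, in the units of the state.
- state(): the state, without advancing time (a new reading comes with each control period).
- camera(name): name is "side" or "top" or "wrist"; returns the picture (480x640x3 uint8, red, green, blue); there is no depth.
- camera_model(name): a dict with "fovy" (degrees; the focal length in pixels is half the picture's height over the tangent of half this angle, whatever the lens; pixels are square), "cx", "cy" (the principal point, pixels), "view" (4x4, takes a point from world to camera coordinates). Camera axes: x right, y up, looking along -z (the intrinsics and any distortion apply to the point x, -y, -z); pixel columns grow to the right and rows downward; lengths in m; the calibration is good to about 2 mm. A picture is of the moment at which its call begins: read the wrist's pose just before it. camera_model takes no time and is no camera call; for the wrist camera it gives the pose at the moment of the call.
- job_done(): hands the job in, once; it reports no verdict.
The state is a dict: "clock": time; "qpos": joint angles; "dq": joint speeds; "joint_torque": joint torques, N m; "eef_pos": TCP position; "eef_rot": TCP orientation; "contact_force": force on the tool from outside, world axes, zero at the start; "wrist_torque": the same for the moment, N m; "gripper_width": finger opening in m.
Only numpy, scipy, OpenCV 4.12 (cv2) and the standard library are available. Lean on these libraries where they do the work, as an engineer would, in place of code of your own. Each camera call takes 0.05 s, during which the arm holds its last target. There are 200 camera calls.

## Working session

There is one attempt and no reset: what is moved stays moved. The work goes in short steps, Python scripts to look and compute and a tool call to move; the robot and the scene stay as the last step left them, time stands still between calls to the robot, and variables do not carry over. Pictures are saved under pics/ and viewed, about 8 in all and at most 12, crops included, and the job is handed in when it is done.

Besides the shell and the picture viewer there is one more tool, called after ">>>" by a JSON object that holds its "api" and its "payload". arm_command: Moves the arm, as the interface text tells. Its arguments: {"type":"object","properties":{"commands":{"type":"array"},"gripper":{"type":"number"},"squeeze":{"type":"number"}},"required":["commands"]}

```bash
mkdir -p pics; ls
python3 - <<'E'
from bench import *
import cv2,numpy as np
print(state())
for n in ["top","side","wrist"]:
    m=camera_model(n);print(n,m)
    cv2.imwrite(f"pics/{n}0.png",camera(n)[:,:,::-1])
E
```

```text
pics
{'clock': 0.0, 'qpos': array([ 1.22971889e+00,  5.28183459e-02,  1.40171060e+00,  1.14143918e-05,
        1.68857913e+00, -7.03161905e-02]), 'dq': array([-4.66733749e-05, -9.42786094e-04,  1.39130517e-03, -7.84778986e-04,
       -1.12985693e-03, -1.35651885e-04]), 'joint_torque': array([-5.93813420e-04, -3.81670582e+01, -3.60190094e+01, -9.86458667e-05,
        6.16380974e-03,  1.82077116e-05]), 'eef_pos': array([0.14030201, 0.50559575, 0.22488919]), 'eef_rot': array([-4.23967326e-01, -3.11252892e+00,  2.32637527e-03]), 'contact_force': array([-0.27198813, -0.57417294, -0.00499557]), 'wrist_torque': array([-0.00390416,  0.03371687,  0.01308348]), 'gripper_width': 0.08549596137038884}
top {'fovy': 47.071226445832295, 'cx': 322.8514775667984, 'cy': 234.7784051424789, 'view': array([[ 0.01833585, -0.99958636,  0.02215634,  0.01214768],
       [ 0.98982604,  0.02127513,  0.14068327, -0.4986826 ],
       [-0.14109646,  0.01935137,  0.98980671, -1.50493435],
       [ 0.        ,  0.        ,  0.        ,  1.        ]])}
side {'fovy': 51.518658477338285, 'cx': 328.78469372147896, 'cy': 231.72428700734548, 'view': array([[ 0.79271241, -0.60950085,  0.01075883, -0.39143743],
       [ 0.36939681,  0.49432483,  0.78688561, -0.27530804],
       [-0.48492581, -0.61979971,  0.61700509, -0.9650917 ],
       [ 0.        ,  0.        ,  0.        ,  1.        ]])}
wrist {'fovy': 59.90466076947119, 'cx': 323.2261385002814, 'cy': 231.78531831313595, 'view': array([[ 2.67910015e-01,  9.63443654e-01, -7.41106492e-04,
        -5.23793402e-01],
       [-9.30513569e-01,  2.58553420e-01, -2.59412080e-01,
         3.41821102e-02],
       [-2.49737307e-01,  7.01887039e-02,  9.65766443e-01,
        -3.77201267e-01],
       [ 0.00000000e+00,  0.00000000e+00,  0.00000000e+00,
         1.00000000e+00]])}
```

View pics/top0.png

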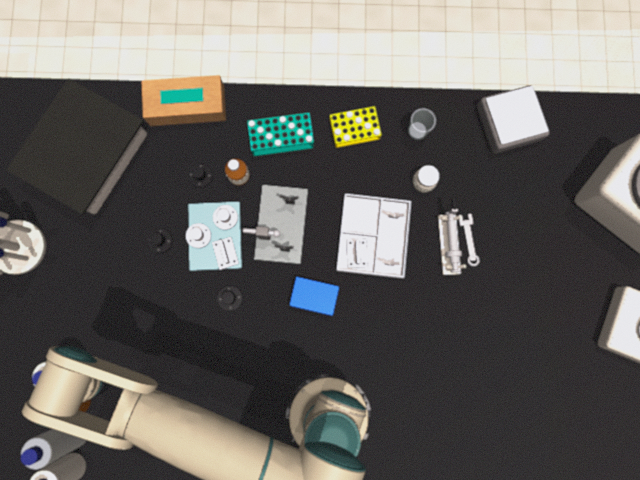

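View pics/side0.png

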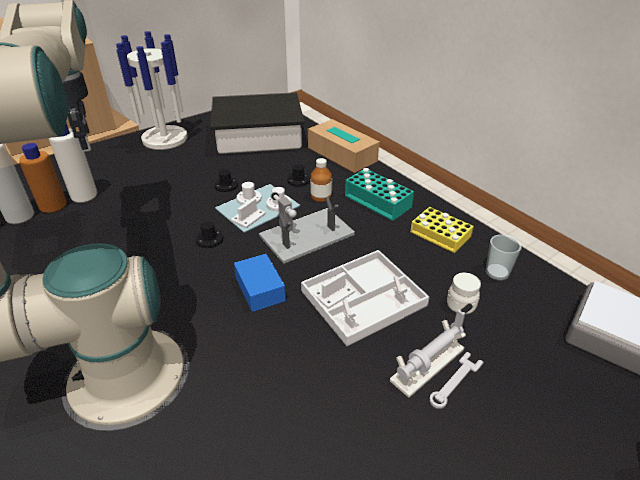

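```bash
cat > h.py <<'E'
from bench import *
import cv2,numpy as np
from scipy.spatial.transform import Rotation as R
def K(m):
    f=240/np.tan(np.radians(m['fovy']/2)); return f
def ray(m,px):
    f=K(m);V=m['view'];d=np.array([(px[0]-m['cx'])/f,-(px[1]-m['cy'])/f,-1.])
    return -V[:3,:3].T@V[:3,3], V[:3,:3].T@d
def plane(m,px,z):
    c,d=ray(m,px); return c+d*(z-c[2])/d[2]
def proj(m,p):
    f=K(m);q=m['view'][:3,:3]@np.asarray(p)+m['view'][:3,3]
    return np.array([m['cx']+f*q[0]/-q[2], m['cy']-f*q[1]/-q[2]])
def tri(m1,p1,m2,p2):
    c1,d1=ray(m1,p1);c2,d2=ray(m2,p2);A=np.stack([d1,-d2],1)
    s=np.linalg.lstsq(A,c2-c1,rcond=None)[0];a=c1+d1*s[0];b=c2+d2*s[1]
    return (a+b)/2,np.linalg.norm(a-b)
def pose():
    s=state(); return np.array(s['eef_pos']),R.from_rotvec(s['eef_rot']).as_matrix()
def go(xyz,ydir=None):
    """print slide (tool frame) and yaw to bring TCP to xyz, tool y along world angle ydir (deg, mod 180)"""
    p,M=pose(); s=M.T@(np.asarray(xyz)-p)
    out='slide %s |%.3f|'%(np.round(s,4),np.linalg.norm(s))
    if ydir is not None:
        cur=np.degrees(np.arctan2(M[1,1],M[0,1])); e=(ydir-cur+90)%180-90
        out+=' yaw(rad) %.3f (world %.2f deg) q6 %.2f'%(-np.radians(e),e,state()['qpos'][5])
    print(out)
def snap(n,f,crop=None,sc=1):
    m=camera_model(n);im=camera(n)[:,:,::-1].copy();np.savez('pics/'+f+'.npz',im=im,**m)
    cv2.imwrite('pics/'+f+'.png',im); return m,im
E
python3 - <<'E'
from h import *
m=camera_model('top')
for n,p,z in [('fixrest far',(287,200),.1),('fixrest near',(282,245),.1),('tray far',(393,214),.06),('tray near',(389,262),.06),('shaftnear',(450,268),.05),('shaftfar',(454,212),.05),('matc',(215,237),.006),('coverfar',(225,216),.05),('covernear',(198,236),.05),('bracket',(226,253),.05),('reagent',(235,170),.12),('jar',(427,175),.07),('tipbox',(314,296),.05)]:
    print(n,np.round(plane(m,p,z),3))
m=camera_model('wrist');c,d=ray(m,(m['cx'],m['cy']));print(c,plane(m,(320,240),.05),c-pose()[0])
p,M=pose();print(M, M.T@(c-p))
E
```

```text
fixrest far [0.582 0.122 0.1  ]
fixrest near [0.459 0.132 0.1  ]
tray far [ 0.557 -0.171  0.06 ]
tray near [ 0.423 -0.16   0.06 ]
shaftnear [ 0.411 -0.33   0.05 ]
shaftfar [ 0.568 -0.344  0.05 ]
matc [0.49  0.327 0.006]
coverfar [0.543 0.294 0.05 ]
covernear [0.485 0.366 0.05 ]
bracket [0.44  0.287 0.05 ]
reagent [0.656 0.262 0.12 ]
jar [ 0.668 -0.264  0.07 ]
tipbox [0.327 0.043 0.05 ]
[0.07793977 0.52229573 0.37288256] [0.16737503 0.49455137 0.05      ] [-0.06241646  0.01663139  0.14782176]
[[-9.63550926e-01  2.67524690e-01 -3.90971793e-04]
 [ 2.67524965e-01  9.63550270e-01 -1.12711585e-03]
 [ 7.51896583e-05 -1.19062824e-03 -9.99999288e-01]] [ 0.06460187 -0.00084877 -0.147816  ]
```

View pics/wrist0.png

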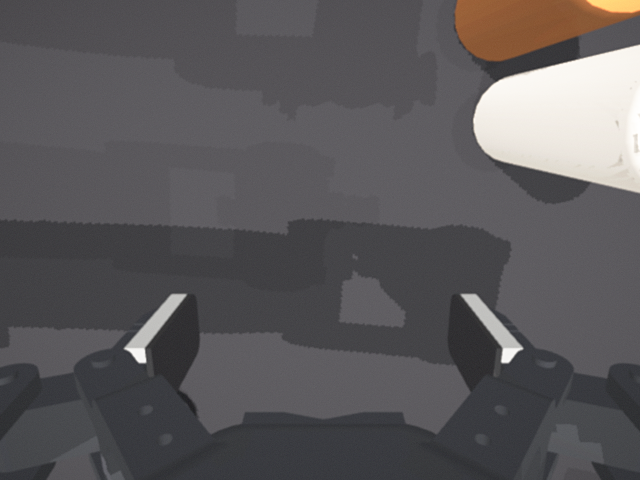

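>>> {"api": "arm_command", "payload": {"commands": [{"slide": [-0.034, -0.015, -0.008], "yaw": 0}, {"slide": [-0.034, -0.015, -0.008], "yaw": 0}, {"slide": [-0.034, -0.015, -0.008], "yaw": 0}, {"slide": [-0.034, -0.015, -0.008], "yaw": 0}, {"slide": [-0.034, -0.015, -0.008], "yaw": 0}, {"slide": [-0.034, -0.015, -0.008], "yaw": 0}, {"slide": [-0.034, -0.015, -0.008], "yaw": 0}, {"slide": [-0.034, -0.015, -0.008], "yaw": 0}, {"slide": [-0.034, -0.015, -0.008], "yaw": 0}, {"slide": [-0.034, -0.015, -0.008], "yaw": 0}, {"slide": [-0.034, -0.015, -0.008], "yaw": 0}, {"slide": [-0.034, -0.015, -0.008], "yaw": 0}, {"slide": [-0.034, -0.015, -0.009], "yaw": 0}, {"slide": [-0.034, -0.015, -0.01], "yaw": 0}, {"slide": [-0.034, -0.015, -0.01], "yaw": -0.1}, {"slide": [0, 0, 0], "yaw": -0.09}, {"slide": [0, 0, 0], "yaw": 0}, {"slide": [0, 0, 0], "yaw": 0}]}}

```text
clock: 1.95
eef_pos: [0.5714, 0.1529, 0.3503]
eef_rot: [-0.13, -3.138, -0.0]
contact_force: [0.7, 0.4, -0.7]
gripper_width: 0.0852
```

Run:
```python
from h import *
p,M=pose();print(p,np.round(M[:,1],3),state()['qpos'],state()['clock'])
m,im=snap('wrist','w1')
go([.57,-.25,.35],94)
```

```text
[0.57139893 0.1529167  0.35030537] [0.083 0.997 0.   ] [ 1.98960925e-01  2.60399111e-01  9.23488246e-01  2.36284527e-04
  1.95845825e+00 -1.28888112e+00] 1.95
slide [-0.0319 -0.4019  0.0005] |0.403| yaw(rad) -0.152 (world 8.71 deg) q6 -1.29
```

View pics/w1.png

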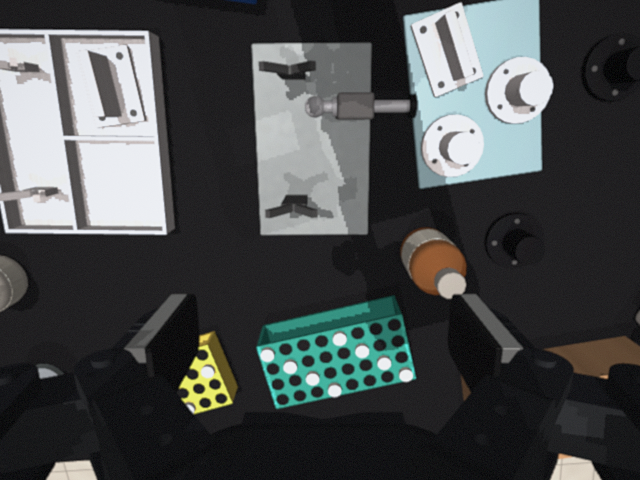

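>>> {"api": "arm_command", "payload": {"commands": [{"slide": [-0.003, -0.036, 0], "yaw": 0}, {"slide": [-0.003, -0.036, 0], "yaw": 0}, {"slide": [-0.003, -0.036, 0], "yaw": 0}, {"slide": [-0.003, -0.036, 0], "yaw": 0}, {"slide": [-0.003, -0.036, 0], "yaw": 0}, {"slide": [-0.003, -0.036, 0], "yaw": 0}, {"slide": [-0.003, -0.036, 0], "yaw": 0}, {"slide": [-0.003, -0.036, 0], "yaw": 0}, {"slide": [-0.003, -0.036, 0], "yaw": 0}, {"slide": [-0.003, -0.036, 0], "yaw": 0}, {"slide": [-0.003, -0.036, 0], "yaw": 0}, {"slide": [0, 0, 0], "yaw": 0}, {"slide": [0, 0, 0], "yaw": 0}]}}

```text
clock: 3.3
eef_pos: [0.5725, -0.2445, 0.3505]
eef_rot: [-0.129, -3.139, -0.001]
contact_force: [-0.6, 0.2, 0.4]
gripper_width: 0.0855
```

Run:
```python
from h import *
p,M=pose();print(p,state()['qpos'],state()['clock'])
m,im=snap('wrist','w2')
```

```text
[ 0.57247454 -0.24445179  0.35045236] [-4.63061669e-01  3.58574658e-01  8.03867817e-01  4.19252754e-04
  1.97970039e+00 -1.95154690e+00] 3.3
```

View pics/w2.png

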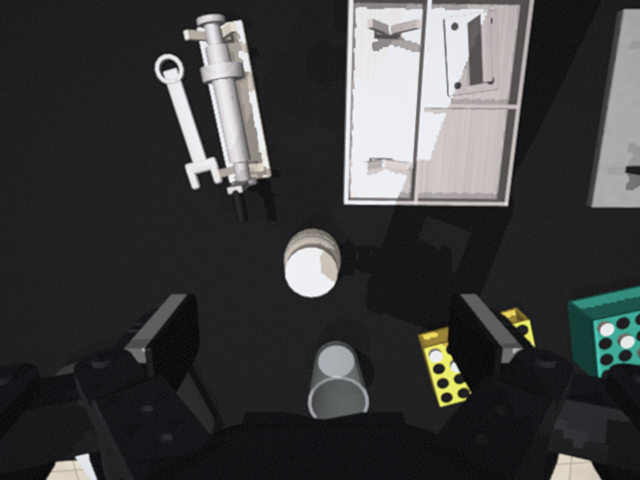

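Run:
```python
from h import *
a=np.load('pics/w2.npz')['im'][0:225,150:290];b=np.load('pics/w1.npz')['im'][35:245,245:415]
a=cv2.resize(a,None,fx=2.6,fy=2.6,interpolation=cv2.INTER_CUBIC);b=cv2.resize(b,None,fx=2.5,fy=2.5,interpolation=cv2.INTER_CUBIC)
b=cv2.convertScaleAbs(b,alpha=1.3)
c=np.zeros((600,800,3),np.uint8);c[:a.shape[0],:a.shape[1]]=a;c[:b.shape[0],370:370+b.shape[1]]=b
cv2.imwrite('pics/c1.png',c)
for f,z in (('w1',.012),('w2',.028)):
    d=np.load(f'pics/{f}.npz');im=d['im'];m={k:d[k] for k in('fovy','cx','cy','view')}
    h=cv2.cvtColor(im,cv2.COLOR_BGR2HSV)
    if f=='w1': k=(h[...,2]>70)&(h[...,1]<40); k[:,:246]=0;k[:,375:]=0;k[245:]=0
    else: k=(h[...,2]>85)&(h[...,1]<60);k[:,:340]=0;k[:,540:]=0;k[210:]=0
    cs,_=cv2.findContours(k.astype(np.uint8),cv2.RETR_EXTERNAL,2)
    c=max(cs,key=cv2.contourArea)[:,0,:].astype(float)
    W=np.array([plane(m,p,z)[:2] for p in c])
    r=cv2.minAreaRect((W*1000).astype(np.float32));print(f,r)
    print(cv2.approxPolyDP(c.astype(np.float32),6,True)[:,0,:].tolist())
```

```text
w1 ((532.2325439453125, 145.18341064453125), (134.7677459716797, 215.52468872070312), 85.59700775146484)
[[251.0, 44.0], [260.0, 234.0], [366.0, 234.0], [370.0, 43.0]]
w2 ((505.78387451171875, -120.79286193847656), (190.4514923095703, 213.58013916015625), 84.77115631103516)
[[348.0, 0.0], [343.0, 203.0], [506.0, 206.0], [533.0, 0.0], [515.0, 103.0], [508.0, 102.0], [520.0, 4.0]]
```

View pics/c1.png

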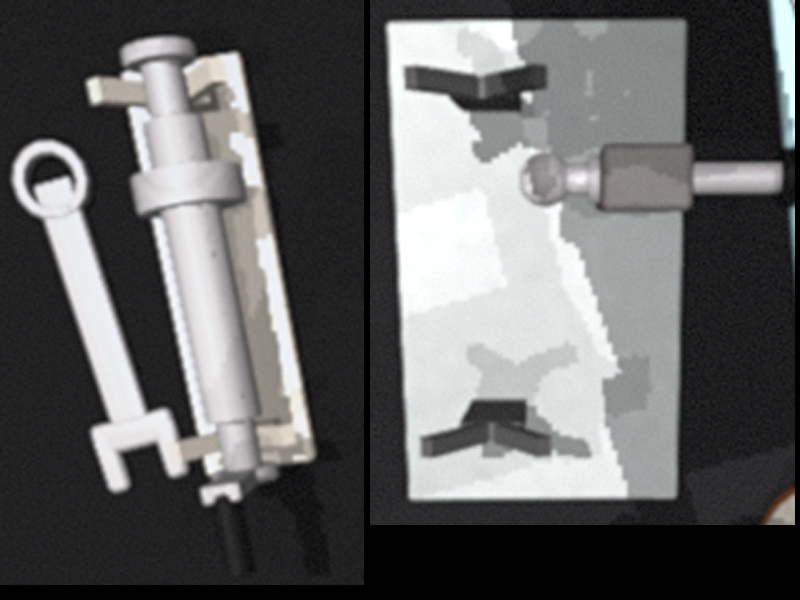

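```bash
cat >> h.py <<'E'
def load(f):
    d=np.load(f'pics/{f}.npz');return {k:d[k] for k in('fovy','cx','cy','view')},d['im']
E
python3 - <<'E'
from h import *
m,_=load('w2')
A=lambda u,v:(u/2.6+150-.3,v/2.6-.3)
P=np.array([plane(m,A(*p),.046)[:2] for p in [(166,90),(194,220),(228,410),(237,440)]]);print(P)
dx=np.polyfit(P[:,0],P[:,1],1);print('shaft dir deg',np.degrees(np.arctan(dx[0])),dx)
th=np.arctan(dx[0]);ax=np.array([np.cos(th),np.sin(th)])
n,f=[plane(m,A(*p),.058)[:2] for p in [(175,115),(230,417)]]
print(n,f,np.linalg.norm(f-n),'mid from near',n+64/1000*ax,'from far',f-.052*ax)
for p,z in [((158,38),.060),((240,570),.091)]: print(plane(m,A(*p),z))
m,_=load('w1')
B=lambda u,v:((u-370)/2.5+245-.3,v/2.5+35-.3)
for n,p,z in [('nL',(406,78),.103),('nR',(546,76),.103),('nnotch',(482,90),.076),('fL',(422,444),.103),('fR',(550,444),.103),('fnotch',(490,418),.076),('nose',(522,180),.085),('rodtip',(784,178),.085)]:
    print(n,np.round(plane(m,B(*p),z)*1000,1))
for c in [(251,44),(260,234),(366,234),(370,43)]: print(np.round(plane(m,c,.012)*1000,1))
E
```

```text
[[ 0.41670267 -0.34188806]
 [ 0.46433031 -0.33796846]
 [ 0.53897693 -0.3346518 ]
 [ 0.55150593 -0.33259712]]
shaft dir deg 3.6003589769262474 [ 0.06292096 -0.36778878]
[ 0.42794317 -0.3371205 ] [ 0.54097957 -0.33172121] 0.1131652806732619 mid from near [ 0.49181685 -0.3331015 ] from far [ 0.4890822  -0.33498664]
[ 0.40189209 -0.3390274   0.06      ]
[ 0.59683387 -0.3289196   0.091     ]
nL [455.8 104.7 103. ]
nR [459.3 154.2 103. ]
nnotch [459.  129.3  76. ]
fL [588.3  94.5 103. ]
fR [592.4 144.  103. ]
fnotch [585.3 119.4  76. ]
nose [493.2 141.7  85. ]
rodtip [500.7 241.   85. ]
[421.4  86.5  12. ]
[633.1  70.2  12. ]
[643.8 198.1  12. ]
[431.1 214.5  12. ]
```

Run:
```python
from h import *
a=np.load('pics/w2.npz')['im'][0:212,335:540];b=np.load('pics/w1.npz')['im'][0:195,403:553]
a=cv2.convertScaleAbs(a,alpha=.8)
a=cv2.resize(a,None,fx=2.2,fy=2.2,interpolation=cv2.INTER_CUBIC);b=cv2.resize(b,None,fx=2.2,fy=2.2,interpolation=cv2.INTER_CUBIC)
b=cv2.convertScaleAbs(b,alpha=.8)
c=np.zeros((480,800,3),np.uint8);c[:a.shape[0],:a.shape[1]]=a;c[:b.shape[0],460:460+b.shape[1]]=b
cv2.imwrite('pics/c2.png',c)
m,_=load('w2')
A=lambda u,v:(u/2.6+150-.3,v/2.6-.3)
p,q=plane(m,A(240,55),.01),plane(m,A(313,460),.01);d=q-p;print(p,q,np.degrees(np.arctan2(d[1],d[0])))
```

```text
[ 0.39885359 -0.31769841  0.01      ] [ 0.56670824 -0.30701616  0.01      ] 3.641387629501608
```

View pics/c2.png

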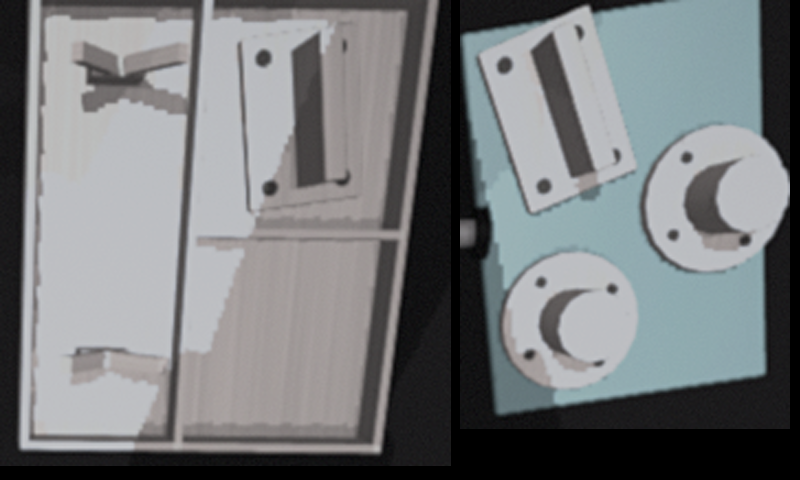

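Run:
```python
from h import *
import bench;print([x for x in dir(bench) if not x.startswith('_')], getattr(bench,'tip_reach',None))
m,_=load('w2');A=lambda u,v:(u/2.2+335-.3,v/2.2-.3)
for n,p,z in [('FL',(20,448),.028),('FR',(382,452),.028),('Ltop',(33,0),.028),('Rtop',(437,0),.028),('divtop',(207,0),.028),('divbot',(178,443),.028),('midL',(198,239),.028),('midR',(402,235),.028),
 ('nL',(76,52),.064),('nR',(187,56),.064),('nnotch',(123,74),.037),('fL',(70,355),.064),('fR',(167,362),.064),('fnotch',(105,352),.04),('bracket top1',(342,25),.054),('br2',(310,185),.054)]:
    print(n,np.round(plane(m,A(*p),z)*1000,1))
m,_=load('w1');B=lambda u,v:((u-460)/2.2+403-.3,v/2.2-.3)
for n,p,z in [('c1',(600,325),.054),('c1flange',(569,319),.016),('c2',(757,195),.054),('c2fl',(716,198),.016),('br',(565,108),.054)]:print(n,np.round(plane(m,B(*p),z)*1000,1))
m,_=load('w1');go([.4905,-.336,.15],93.6)
```

```text
['MotionError', 'camera', 'camera_model', 'job_done', 'state', 'tip_reach'] 0.025
FL [ 602.  -223.8   28. ]
FR [619.8 -35.3  28. ]
Ltop [ 392.4 -203.1   28. ]
Rtop [407.8 -16.9  28. ]
divtop [ 399.  -122.9   28. ]
divbot [ 606.2 -141.5   28. ]
midL [ 504.9 -129.1   28. ]
midR [511.3 -29.   28. ]
nL [ 423.  -188.7   64. ]
nR [ 428.5 -140.9   64. ]
nnotch [ 428.8 -164.4   37. ]
fL [ 552.5 -198.5   64. ]
fR [ 559.5 -153.2   64. ]
fnotch [ 554.9 -178.9   40. ]
bracket top1 [419.9 -70.4  54. ]
br2 [485.5 -83.6  54. ]
c1 [546.9 304.6  54. ]
c1flange [545.9 301.3  16. ]
c2 [494.  376.2  54. ]
c2fl [492.6 374.6  16. ]
br [449.5 288.4  54. ]
slide [ 0.0745 -0.0987  0.2008] |0.236| yaw(rad) -0.144 (world 8.22 deg) q6 -1.95
```

>>> {"api": "arm_command", "payload": {"commands": [{"slide": [0.0093, -0.0123, 0.025], "yaw": 0}, {"slide": [0.0093, -0.0123, 0.025], "yaw": 0}, {"slide": [0.0093, -0.0123, 0.025], "yaw": 0}, {"slide": [0.0093, -0.0123, 0.025], "yaw": 0}, {"slide": [0.0093, -0.0123, 0.025], "yaw": 0}, {"slide": [0.0093, -0.0123, 0.025], "yaw": 0}, {"slide": [0.0093, -0.0123, 0.025], "yaw": 0}, {"slide": [0.0093, -0.0123, 0.025], "yaw": 0}, {"slide": [0, 0, 0], "yaw": -0.072}, {"slide": [0, 0, 0], "yaw": -0.072}, {"slide": [0, 0, 0], "yaw": 0}], "gripper": 0.6}}

```text
clock: 4.45
eef_pos: [0.4911, -0.3353, 0.1511]
eef_rot: [-0.103, 3.139, -0.0]
contact_force: [0.3, 0.2, 0.0]
gripper_width: 0.0511
```

Run:
```python
from h import *
print(pose()[0]);go([.4905,-.336,.052],93.6);snap('wrist','w3')
```

```text
[ 0.49106785 -0.3353267   0.15112562]
slide [ 0.0007 -0.0006  0.0991] |0.099| yaw(rad) 0.002 (world -0.14 deg) q6 -2.30
```

View pics/w3.png

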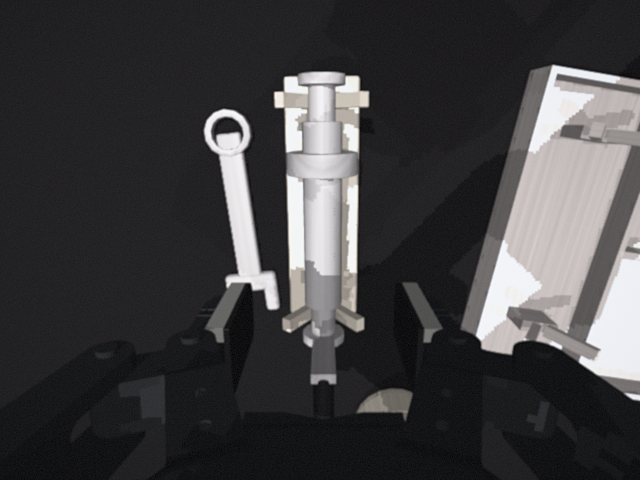

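>>> {"api": "arm_command", "payload": {"commands": [{"slide": [0.0007, -0.0006, 0.025], "yaw": 0}, {"slide": [0, 0, 0.03], "yaw": 0}, {"slide": [0, 0, 0.024], "yaw": 0}, {"slide": [0, 0, 0.015], "yaw": 0}, {"slide": [0, 0, 0.005], "yaw": 0}, {"slide": [0, 0, 0], "yaw": 0}]}}

```text
clock: 5.1
eef_pos: [0.4901, -0.3371, 0.0518]
eef_rot: [-0.099, 3.14, 0.0]
contact_force: [-0.5, 0.2, 0.3]
gripper_width: 0.0513
```

>>> {"api": "arm_command", "payload": {"commands": [{"slide": [0, 0, 0], "yaw": 0}, {"slide": [0, 0, 0], "yaw": 0}, {"slide": [0, 0, 0], "yaw": 0}, {"slide": [0, 0, 0], "yaw": 0}, {"slide": [0, 0, 0], "yaw": 0}], "gripper": 0, "squeeze": 80}}

```text
clock: 5.6
eef_pos: [0.4901, -0.3376, 0.0522]
eef_rot: [-0.099, 3.139, -0.001]
contact_force: [0.6, 0.2, 2.2]
gripper_width: 0.0003
```

Run:
```python
from h import *
m,a=snap('wrist','w4');m2,b=snap('side','s4');s=state();print(s['gripper_width'],s['eef_pos'])
u=proj(m2,s['eef_pos']);print(u)
x,y=int(u[0]),int(u[1]);b=cv2.resize(b[y-110:y+110,x-90:x+90],None,fx=2.6,fy=2.6)
a=cv2.resize(a,None,fx=.5,fy=.5);c=np.zeros((580,800,3),np.uint8);c[:240,:320]=a;c[:b.shape[0],325:325+b.shape[1]]=b
cv2.imwrite('pics/c4.png',c)
```

```text
5.2611450899821165e-05 [ 0.49007648 -0.33756977  0.05222989]
[434.00331543 345.57417515]
```

View pics/c4.png

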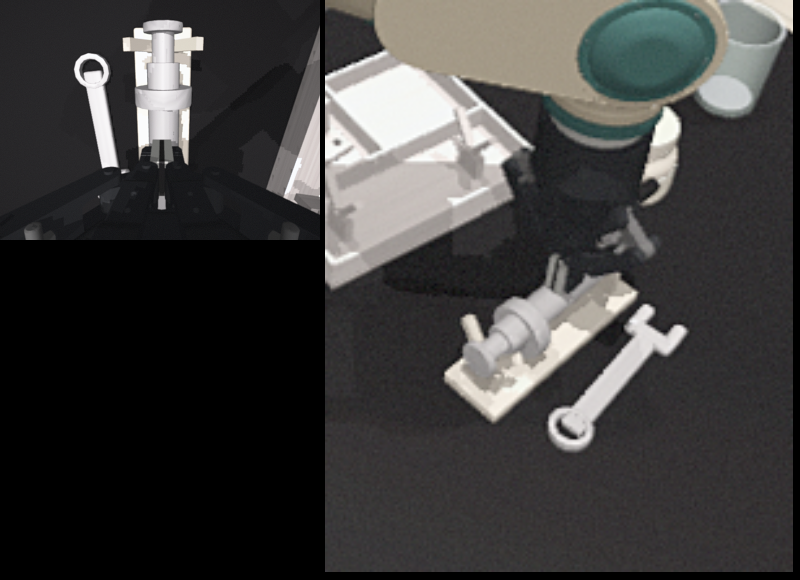

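The fingers closed above the barrel: the tips sit about 31 mm farther back than `tip_reach` says. The wrist picture geometry gives the same figure. I'll open, go down 31 mm while watching the force, and grip again.

>>> {"api": "arm_command", "payload": {"commands": [{"slide": [0, 0, 0], "yaw": 0}, {"slide": [0, 0, 0], "yaw": 0}, {"slide": [0, 0, 0], "yaw": 0}, {"slide": [0, 0, 0], "yaw": 0}, {"slide": [0, 0, 0.008], "yaw": 0}, {"slide": [0, 0, 0.008], "yaw": 0}, {"slide": [0, 0, 0.002], "yaw": 0}], "gripper": 0.6}}

```text
clock: 6.4
eef_pos: [0.489, -0.3368, 0.0317]
eef_rot: [0.099, -3.138, -0.003]
contact_force: [-0.1, 0.1, 0.6]
gripper_width: 0.0511
```

>>> {"api": "arm_command", "payload": {"commands": [{"slide": [0, 0, 0.007], "yaw": 0}, {"slide": [0, 0, 0.006], "yaw": 0}, {"slide": [0, 0, 0], "yaw": 0}]}}

```text
clock: 6.7
eef_pos: [0.4893, -0.337, 0.0193]
eef_rot: [0.099, -3.138, -0.002]
contact_force: [0.4, 0.0, -0.6]
gripper_width: 0.0513
```

>>> {"api": "arm_command", "payload": {"commands": [{"slide": [0, 0, 0], "yaw": 0}, {"slide": [0, 0, 0], "yaw": 0}, {"slide": [0, 0, 0], "yaw": 0}, {"slide": [0, 0, 0], "yaw": 0}], "gripper": 0, "squeeze": 80}}

```text
clock: 7.1
eef_pos: [0.49, -0.3361, 0.0212]
eef_rot: [0.1, -3.14, -0.004]
contact_force: [-2.0, 6.7, 3.1]
gripper_width: 0.0218
```

>>> {"api": "arm_command", "payload": {"commands": [{"slide": [0, 0, 0], "yaw": 0}, {"slide": [0, 0, 0], "yaw": 0}, {"slide": [0, 0, 0], "yaw": 0}, {"slide": [0, 0, 0.004], "yaw": 0}, {"slide": [0, 0, 0.004], "yaw": 0}, {"slide": [0, 0, 0], "yaw": 0}], "gripper": 0.5}}

```text
clock: 7.7
eef_pos: [0.4893, -0.3371, 0.0116]
eef_rot: [0.099, -3.139, -0.002]
contact_force: [-0.2, 1.0, 0.7]
gripper_width: 0.0429
```

>>> {"api": "arm_command", "payload": {"commands": [{"slide": [0, 0, 0], "yaw": 0}, {"slide": [0, 0, 0], "yaw": 0}, {"slide": [0, 0, 0], "yaw": 0}, {"slide": [0, 0, 0], "yaw": 0}], "gripper": 0, "squeeze": 80}}

```text
clock: 8.1
eef_pos: [0.4897, -0.3361, 0.0125]
eef_rot: [0.1, -3.139, -0.004]
contact_force: [-1.6, 5.6, 2.5]
gripper_width: 0.0225
```

>>> {"api": "arm_command", "payload": {"commands": [{"slide": [0, 0, -0.005], "yaw": 0}, {"slide": [0, 0, -0.01], "yaw": 0}, {"slide": [0, 0, -0.015], "yaw": 0}, {"slide": [0, 0, -0.02], "yaw": 0}, {"slide": [0, 0, -0.02], "yaw": 0}, {"slide": [0, 0, -0.02], "yaw": 0}, {"slide": [0, 0, -0.02], "yaw": 0}, {"slide": [0, 0, -0.02], "yaw": 0}, {"slide": [0, 0, -0.02], "yaw": 0}, {"slide": [0, 0, -0.02], "yaw": 0}, {"slide": [0, 0, 0], "yaw": 0}, {"slide": [0, 0, 0], "yaw": 0}]}}

```text
clock: 9.3
eef_pos: [0.4898, -0.3375, 0.1831]
eef_rot: [-0.099, 3.139, -0.001]
contact_force: [-0.3, 0.8, -5.2]
gripper_width: 0.0224
```

Run:
```python
from h import *
m,a=snap('wrist','w5');m2,b=snap('side','s5');s=state();print(s)
u=proj(m2,s['eef_pos']);print(u)
x,y=int(u[0]),int(u[1]);b=cv2.resize(b[y-110:y+110,x-90:x+90],None,fx=2,fy=2)
a=a[:,170:480];c=np.zeros((480,680,3),np.uint8);c[:480,:310]=a;c[:b.shape[0],315:315+b.shape[1]]=b
cv2.imwrite('pics/c5.png',c)
```

```text
{'clock': 9.4, 'qpos': array([-6.65412938e-01,  2.65309891e-01,  1.25238214e+00,  3.98798489e-05,
        1.62625532e+00, -2.29932819e+00]), 'dq': array([-0.00082692,  0.00823849,  0.00502167, -0.00076747,  0.00256997,
       -0.00055767]), 'joint_torque': array([-8.89244347e-04, -5.01207161e+01, -3.88210380e+01, -3.94012069e-02,
        3.77432490e-02, -9.64964147e-05]), 'eef_pos': array([ 0.48928969, -0.33708033,  0.18124138]), 'eef_rot': array([ 9.90777113e-02, -3.13824813e+00, -2.42081081e-03]), 'contact_force': array([ 0.13291055,  0.73919934, -4.12653985]), 'wrist_torque': array([-0.01855678, -0.05939412, -0.0489806 ]), 'gripper_width': 0.0220242229714864}
[443.7757283  298.61990012]
```

View pics/c5.png

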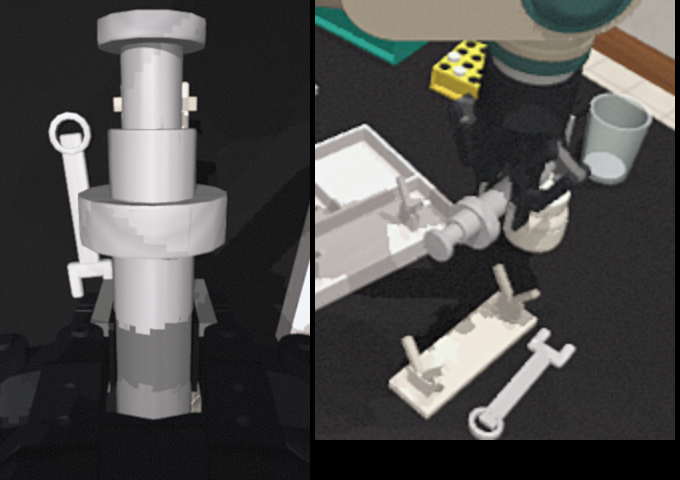

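Run:
```python
from h import *
m,im=load('w5')
p=np.array([.4896,-.3372,.1822]);th=np.radians(3.55);u=np.array([np.cos(th),np.sin(th),0])
for off in(-2,0,2):
  for h in (.031,.034):
    a=p+[0,0,h]
    r=lambda x,z: proj(m,a+u*x/1000+[0,0,z/1000])
    w=lambda x,z,rad: proj(m,a+u*x/1000+[0,0,z/1000]+rad*np.array([-u[1],u[0],0]))-proj(m,a+u*x/1000+[0,0,z/1000]-rad*np.array([-u[1],u[0],0]))
    print(off,h,'collar-90 top',r(-90+off,14)[1],'-84 top',r(-84+off,14)[1],'barrel-64',r(-64+off,12),'disc-46top',r(-46+off,16)[1],'-32',r(-32+off,16)[1],'collar w',w(-87+off,0,.014)[0],'disc w',w(-39+off,-6,.022)[0])
g=cv2.cvtColor(im,cv2.COLOR_BGR2GRAY)
print(g[0:270:3,322].tolist())
for r in (30,90,150,220,280): print(r,[int(x) for x in np.flatnonzero(g[r,240:410]>110)[[0,-1]]+240])
```

```text
-2 0.031 collar-90 top -6.638620256618935 -84 top 22.822791314429423 barrel-64 [328.9367293 114.4563649] disc-46top 190.2456734744981 -32 244.70503576162014 collar w 108.70816347369885 disc w 145.93803537863647
-2 0.034 collar-90 top -10.691965780863427 -84 top 19.76970385152046 barrel-64 [329.10017443 114.310729  ] disc-46top 192.3050093244311 -32 248.21926443097846 collar w 111.7247254105684 disc w 149.3837393944736
0 0.031 collar-90 top 3.291281837974509 -84 top 32.42799681156808 barrel-64 [328.90226498 122.92343244] disc-46top 198.26160564699026 -32 252.1810045539259 collar w 108.18282037272729 disc w 145.3351052933425
0 0.034 collar-90 top -0.42131180772176435 -84 top 29.69402540009341 barrel-64 [329.0638475  123.02551927] disc-46top 200.54209839035872 -32 255.88624569976702 collar w 111.16989651341976 disc w 148.75206357018354
2 0.031 collar-90 top 13.111146030377256 -84 top 41.9285028573791 barrel-64 [328.86815023 131.30462195] disc-46top 206.19688441072537 -32 259.5843116872218 collar w 107.66253039844685 disc w 144.73713661507617
2 0.034 collar-90 top 9.731910546678165 -84 top 39.50678848214616 barrel-64 [329.0278997  131.64935431] disc-46top 208.69392388977775 -32 263.47663938928736 collar w 110.62055098511968 disc w 148.1257073904998
[34, 37, 31, 96, 195, 193, 193, 196, 196, 190, 195, 193, 178, 65, 93, 124, 194, 222, 222, 232, 234, 233, 234, 235, 235, 235, 235, 233, 233, 234, 234, 234, 233, 232, 231, 232, 231, 231, 232, 230, 231, 231, 230, 187, 234, 232, 233, 232, 233, 232, 232, 232, 232, 233, 234, 232, 231, 231, 232, 233, 231, 232, 232, 231, 231, 232, 232, 232, 98, 235, 229, 227, 226, 224, 222, 219, 219, 220, 220, 216, 210, 210, 194, 196, 201, 201, 195, 218, 219, 216]
30 [268, 373]
90 [292, 358]
150 [240, 363]
220 [242, 394]
280 [240, 360]
```

>>> {"api": "arm_command", "payload": {"commands": [{"slide": [-0.0025, 0.015, 0], "yaw": 0}, {"slide": [-0.0049, 0.033, 0], "yaw": 0}, {"slide": [-0.0049, 0.033, 0], "yaw": 0}, {"slide": [-0.0049, 0.033, 0], "yaw": 0}, {"slide": [-0.0049, 0.033, 0], "yaw": 0}, {"slide": [-0.0049, 0.033, 0], "yaw": 0}, {"slide": [-0.0049, 0.033, 0], "yaw": 0}, {"slide": [-0.0049, 0.033, 0], "yaw": 0}, {"slide": [-0.0049, 0.033, 0], "yaw": 0}, {"slide": [-0.0049, 0.033, 0], "yaw": 0}, {"slide": [-0.0049, 0.033, 0], "yaw": 0}, {"slide": [-0.0049, 0.033, 0], "yaw": 0}, {"slide": [-0.0049, 0.033, 0], "yaw": 0}, {"slide": [-0.0049, 0.033, 0.01], "yaw": 0}, {"slide": [-0.0025, 0.0143, 0.01], "yaw": 0}, {"slide": [0, 0, 0], "yaw": 0.07}, {"slide": [0, 0, 0], "yaw": 0.069}, {"slide": [0, 0, 0], "yaw": 0}, {"slide": [0, 0, 0], "yaw": 0}]}}

```text
clock: 11.3
eef_pos: [0.5291, 0.1242, 0.1621]
eef_rot: [-0.117, -3.138, 0.0]
contact_force: [-0.6, 0.1, -4.8]
gripper_width: 0.0221
```

Run:
```python
from h import *
s=state();print(s['clock'],s['eef_pos'],s['contact_force'],s['gripper_width'],s['qpos'][5]);go([.5288,.1245,.052],85.63)
m,im=snap('wrist','w6')
# V tips of fixture rests seen? plunger check
snap('side','s6')
```

```text
11.3 [0.52906589 0.12416107 0.1621184 ] [-0.57416939  0.06847323 -4.84468353] 0.02211206426427319 -1.3340343323029322
slide [0.0002 0.0003 0.1101] |0.110| yaw(rad) 0.002 (world -0.12 deg) q6 -1.33
```

>>> {"api": "arm_command", "payload": {"commands": [{"slide": [0, 0, 0.02], "yaw": 0}, {"slide": [0, 0, 0.02], "yaw": 0}, {"slide": [0, 0, 0.02], "yaw": 0}, {"slide": [0, 0, 0.015], "yaw": 0}, {"slide": [0, 0, 0.01], "yaw": 0}, {"slide": [0, 0, 0.01], "yaw": 0}, {"slide": [0, 0, 0.006], "yaw": 0}, {"slide": [0, 0, 0.004], "yaw": 0}, {"slide": [0, 0, 0], "yaw": 0}]}}

```text
clock: 12.3
eef_pos: [0.5293, 0.1242, 0.0574]
eef_rot: [-0.119, -3.139, 0.0]
contact_force: [-0.2, -0.3, -5.5]
gripper_width: 0.0223
```

>>> {"api": "arm_command", "payload": {"commands": [{"slide": [0, 0, 0.002], "yaw": 0}, {"slide": [0, 0, 0.002], "yaw": 0}, {"slide": [0, 0, 0], "yaw": 0}]}}

```text
clock: 12.6
eef_pos: [0.5295, 0.1243, 0.0537]
eef_rot: [0.119, 3.139, 0.0]
contact_force: [0.1, -1.2, -4.3]
gripper_width: 0.0221
```

>>> {"api": "arm_command", "payload": {"commands": [{"slide": [0, 0, 0.0015], "yaw": 0}, {"slide": [0, 0, 0.0015], "yaw": 0}, {"slide": [0, 0, 0], "yaw": 0}]}}

```text
clock: 12.9
eef_pos: [0.5298, 0.1241, 0.0518]
eef_rot: [0.12, 3.138, -0.0]
contact_force: [-4.1, -2.7, 3.0]
gripper_width: 0.022
```

>>> {"api": "arm_command", "payload": {"commands": [{"slide": [0, 0, 0.0015], "yaw": 0}, {"slide": [0, 0, 0], "yaw": 0}]}}

```text
clock: 13.1
eef_pos: [0.53, 0.124, 0.0515]
eef_rot: [0.12, 3.138, -0.0]
contact_force: [-8.5, -4.3, 12.8]
gripper_width: 0.0218
```

>>> {"api": "arm_command", "payload": {"commands": [{"slide": [0, 0, -0.001], "yaw": 0}, {"slide": [0, 0, 0], "yaw": 0}, {"slide": [0, 0, 0], "yaw": 0}, {"slide": [0, 0, 0], "yaw": 0}], "gripper": 0.6}}

```text
clock: 13.5
eef_pos: [0.5295, 0.1245, 0.0501]
eef_rot: [0.119, 3.139, 0.0]
contact_force: [-0.8, 0.3, -0.2]
gripper_width: 0.0509
```

>>> {"api": "arm_command", "payload": {"commands": [{"slide": [0, 0, -0.015], "yaw": 0}, {"slide": [0, 0, -0.03], "yaw": 0}, {"slide": [0, 0, -0.03], "yaw": 0}, {"slide": [0, 0, -0.025], "yaw": 0}, {"slide": [0, 0, 0], "yaw": 0}, {"slide": [0, 0, 0], "yaw": 0}]}}

```text
clock: 14.1
eef_pos: [0.5297, 0.1244, 0.1512]
eef_rot: [0.119, 3.138, 0.001]
contact_force: [0.8, -0.2, -0.6]
gripper_width: 0.0511
```

Run:
```python
from h import *
s=state();print(s['clock'],s['eef_pos'],s['contact_force'],s['gripper_width']);go([.6247,.1170,.15],85.63)
m,im=snap('wrist','w7');t,it=snap('top','t7')
# predicted features vs. image
u=np.array([.9971,-.0762,0]);c=np.array([.531,.124,.085])
print('pred collar-90',proj(m,c-u*.09+[0,0,.014]),'barrel-64',proj(m,c-u*.064+[0,0,.012]),'barrel 52',proj(m,c+u*.052+[0,0,.012]),'pin tip top cam',proj(t,c+u*.108+[0,0,.045]))
g=cv2.cvtColor(im,cv2.COLOR_BGR2GRAY);col=int(proj(m,c-u*.064)[0])
print(col,g[40:420:4,col].tolist())
a=cv2.resize(im,None,fx=.9,fy=.9);x,y=map(int,proj(t,c));b=cv2.resize(it[y-45:y+45,x-35:x+45],None,fx=2.7,fy=2.7,interpolation=cv2.INTER_CUBIC)
o=np.zeros((432,576+b.shape[1],3),np.uint8);o[:432,:576]=a;o[:b.shape[0],576:]=b;cv2.imwrite('pics/c7.png',o)
```

```text
14.1 [0.52972795 0.1244082  0.15121655] [ 0.77002893 -0.17757163 -0.63428383] 0.05113464159207406
slide [-0.0953 -0.0002  0.0014] |0.095| yaw(rad) 0.001 (world -0.03 deg) q6 -1.33
pred collar-90 [324.51271629  64.34577503] barrel-64 [324.44496532 124.17003894] barrel 52 [324.25851697 345.13851322] pin tip top cam [289.3626115  176.72359842]
324 [17, 15, 15, 62, 103, 107, 98, 115, 110, 111, 79, 115, 115, 115, 114, 114, 116, 112, 114, 114, 115, 112, 117, 115, 112, 113, 114, 113, 114, 113, 115, 96, 118, 115, 115, 113, 109, 114, 111, 116, 115, 113, 137, 141, 143, 143, 142, 138, 140, 141, 142, 142, 143, 141, 141, 141, 142, 140, 141, 141, 140, 140, 141, 141, 140, 141, 140, 138, 139, 141, 140, 139, 138, 141, 154, 156, 153, 153, 152, 128, 128, 127, 127, 124, 78, 76, 78, 77, 76, 78, 77, 78, 73, 78, 79]
```

View pics/c7.png

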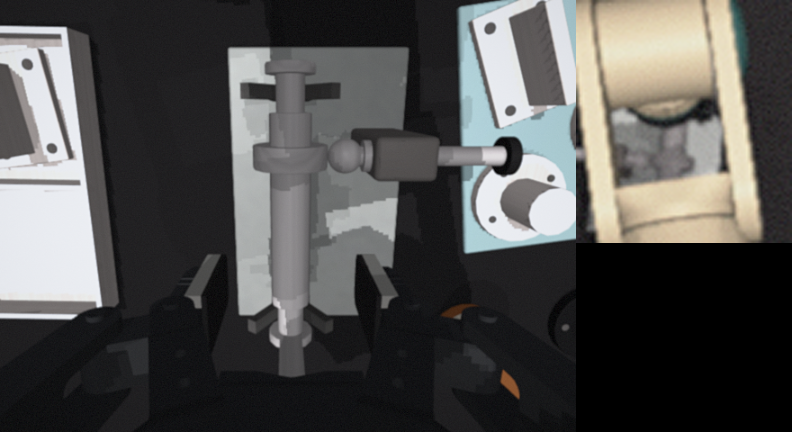

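>>> {"api": "arm_command", "payload": {"commands": [{"slide": [-0.02, 0, 0], "yaw": 0}, {"slide": [-0.03, 0, 0], "yaw": 0}, {"slide": [-0.03, 0, 0], "yaw": 0}, {"slide": [-0.0152, 0, 0], "yaw": 0}, {"slide": [0, 0, 0], "yaw": 0}, {"slide": [0, 0, 0], "yaw": 0}], "gripper": 0.21}}

```text
clock: 14.8
eef_pos: [0.6236, 0.1171, 0.1488]
eef_rot: [-0.119, -3.137, 0.0]
contact_force: [0.1, 0.3, -0.3]
gripper_width: 0.0182
```

Run:
```python
from h import *
s=state();print(s['clock'],s['eef_pos'],s['contact_force'],s['gripper_width'],s['qpos']);go([.6247,.1170,.102],85.63)
snap('wrist','w8')
```

```text
14.8 [0.62357736 0.11708301 0.14876402] [ 0.08895426  0.33101157 -0.32452196] 0.018201721503761564 [ 1.27315006e-01  3.95973638e-01  1.15677948e+00  2.06185864e-04
  1.59149803e+00 -1.36763831e+00]
slide [-0.0012  0.      0.0468] |0.047| yaw(rad) 0.000 (world -0.02 deg) q6 -1.37
```

>>> {"api": "arm_command", "payload": {"commands": [{"slide": [-0.001, 0, 0.015], "yaw": 0}, {"slide": [0, 0, 0.008], "yaw": 0}, {"slide": [0, 0, 0.005], "yaw": 0}, {"slide": [0, 0, 0.003], "yaw": 0}, {"slide": [0, 0, 0], "yaw": 0}]}}

```text
clock: 15.35
eef_pos: [0.6251, 0.117, 0.1187]
eef_rot: [-0.119, -3.139, 0.0]
contact_force: [0.2, 0.2, 1.5]
gripper_width: 0.0179
```

>>> {"api": "arm_command", "payload": {"commands": [{"slide": [0, 0, 0.008], "yaw": 0}, {"slide": [0, 0, 0.007], "yaw": 0}, {"slide": [0, 0, 0], "yaw": 0}]}}

```text
clock: 15.65
eef_pos: [0.6246, 0.1169, 0.1025]
eef_rot: [-0.119, -3.137, 0.001]
contact_force: [-0.3, -0.1, -0.4]
gripper_width: 0.0177
```

>>> {"api": "arm_command", "payload": {"commands": [{"slide": [0, 0.005, 0], "yaw": 0}, {"slide": [0, 0.005, 0.0005], "yaw": 0}, {"slide": [0, 0.005, 0.001], "yaw": 0}, {"slide": [0, 0.005, 0.0017], "yaw": 0}, {"slide": [0, 0.005, 0.0025], "yaw": 0}, {"slide": [0, 0.005, 0.0032], "yaw": 0}, {"slide": [0, 0.004, 0.0035], "yaw": 0}, {"slide": [0, 0.004, 0.004], "yaw": 0}, {"slide": [0, 0.003, 0.0043], "yaw": 0}, {"slide": [0, 0.003, 0.0055], "yaw": 0}, {"slide": [0, 0, 0], "yaw": 0}, {"slide": [0, 0, 0], "yaw": 0}]}}

```text
clock: 16.85
eef_pos: [0.6285, 0.161, 0.0777]
eef_rot: [-0.119, -3.139, -0.0]
contact_force: [-0.4, 0.6, 0.1]
gripper_width: 0.0181
```

Run:
```python
from h import *
s=state();print(s['clock'],s['eef_pos'],s['contact_force'],s['gripper_width'])
m,im=snap('side','s9');snap('wrist','w9')
```

```text
16.85 [0.6285325  0.16102157 0.07766594] [-0.37357615  0.58878053  0.12920573] 0.018111617634694998
```

```bash
cat >> h.py <<'E'
U=np.array([.9971,-.0762,0]);Vv=np.array([.0762,.9971,0]);C=np.array([.530,.1243,.085])
def rod(f):
    m,im=load(f);g=cv2.cvtColor(im,cv2.COLOR_BGR2GRAY)
    out=[]
    for y in np.arange(70,140,2):
        q=proj(m,C-U*.039+Vv*y/1000).astype(np.float32)
        out.append(int(cv2.getRectSubPix(g,(3,3),(float(q[0]),float(q[1]))).mean()))
    print(f,out)
def fix(p): 
    d=np.asarray(p)-C;return np.round(np.array([d@U,d@Vv,d[2]])*1000,1)
E
cat > /dev/null
python3 - <<'E'
from h import *
for f in('s4','s5','s6','s9'): rod(f)
m,_=load('s6');print(proj(m,C-U*.039+Vv*.08),proj(m,C-U*.039+Vv*.117),proj(m,C+U*.093+Vv*.041+[0,0,.018]))
E
```

```text
s4 [130, 130, 131, 132, 133, 134, 134, 135, 136, 136, 137, 137, 137, 138, 139, 139, 140, 140, 141, 141, 142, 143, 143, 144, 145, 145, 145, 146, 147, 147, 147, 147, 148, 148, 149]
s5 [146, 148, 146, 147, 147, 146, 146, 145, 145, 147, 151, 158, 170, 180, 191, 201, 206, 210, 213, 216, 217, 205, 185, 153, 116, 82, 58, 58, 73, 102, 137, 166, 185, 195, 199]
s6 [89, 89, 89, 89, 88, 88, 87, 86, 86, 88, 93, 101, 112, 125, 137, 145, 149, 153, 159, 167, 178, 178, 170, 146, 114, 83, 59, 59, 73, 103, 137, 165, 185, 195, 199]
s9 [102, 103, 102, 103, 103, 102, 101, 100, 100, 101, 105, 111, 120, 129, 137, 144, 147, 152, 161, 172, 183, 185, 182, 164, 133, 99, 68, 56, 59, 78, 108, 142, 168, 187, 196]
[281.23537063 201.62448979] [274.40704042 194.84280155] [332.38590391 187.79814545]
```

>>> {"api": "arm_command", "payload": {"commands": [{"slide": [0, -0.006, 0], "yaw": 0}, {"slide": [0, -0.003, -0.0056], "yaw": 0}, {"slide": [0, -0.004, -0.0054], "yaw": 0}, {"slide": [0, -0.004, -0.004], "yaw": 0}, {"slide": [0, -0.005, -0.0039], "yaw": 0}, {"slide": [0, -0.005, -0.0029], "yaw": 0}, {"slide": [0, -0.005, -0.0021], "yaw": 0}, {"slide": [0, -0.005, -0.0015], "yaw": 0}, {"slide": [0, -0.005, -0.0008], "yaw": 0}, {"slide": [0, -0.005, -0.0003], "yaw": 0}, {"slide": [0, -0.005, 0.0003], "yaw": 0}, {"slide": [0, -0.005, 0.0008], "yaw": 0}, {"slide": [0, -0.005, 0.0015], "yaw": 0}, {"slide": [0, -0.005, 0.0021], "yaw": 0}, {"slide": [0, -0.005, 0.0029], "yaw": 0}, {"slide": [0, -0.005, 0.0039], "yaw": 0}, {"slide": [0, -0.004, 0.004], "yaw": 0}, {"slide": [0, -0.004, 0.0054], "yaw": 0}, {"slide": [0, -0.003, 0.0056], "yaw": 0}, {"slide": [0, 0, 0], "yaw": 0}]}}

```text
clock: 18.95
eef_pos: [0.6214, 0.0727, 0.0766]
eef_rot: [-0.12, -3.137, 0.001]
contact_force: [0.4, 0.9, 0.4]
gripper_width: 0.0182
```

Run:
```python
from h import *
s=state();print(s['clock'],s['eef_pos'],fix(s['eef_pos']),s['contact_force'],s['gripper_width'])
snap('side','s10');snap('wrist','w10');rod('s6');rod('s10')
```

```text
18.95 [0.62139819 0.0726638  0.07656584] [ 95.1 -44.5  -8.4] [0.42461482 0.87538731 0.37820567] 0.018238316608985533
s6 [89, 89, 89, 89, 88, 88, 87, 86, 86, 88, 93, 101, 112, 125, 137, 145, 149, 153, 159, 167, 178, 178, 170, 146, 114, 83, 59, 59, 73, 103, 137, 165, 185, 195, 199]
s10 [143, 146, 146, 147, 147, 146, 147, 146, 145, 147, 151, 158, 170, 180, 191, 200, 206, 211, 212, 213, 213, 211, 211, 214, 214, 215, 207, 178, 141, 103, 74, 58, 64, 85, 118]
```

Run:
```python
from h import *
for f in('s5','s6','s9','s10'):
    m,im=load(f);g=cv2.cvtColor(im,cv2.COLOR_BGR2GRAY)
    print(f);print(g[186:202,262:286])
for y in (114,117,120,126,130): print(y,proj(m,C-U*.039+Vv*y/1000))
```

```text
s5
[[ 22 110 193 205 213 210 205 203 204 212 207 150  50  15   8  34  46  47
   24  19  24  39  42  39]
 [197 205 208 206 202 201 201 200 201 203 204 201 193 208 247 255 255 255
  255 231 146  38  31  43]
 [206 208 202 201 201 200 202 200 201 199 207 235 245 243 249 249 249 250
  252 251 254 203  91  29]
 [202 200 199 199 200 200 200 201 201 198 225 244 244 244 243 241 242 243
  242 245 255 234 142  23]
 [200 201 201 200 200 200 200 201 201 178 235 248 247 246 246 243 242 240
  241 243 250 248 162  27]
 [200 198 203 202 200 200 200 199 201 178 232 255 241 229 251 254 245 243
  244 246 255 222 114  34]
 [200 201 199 199 198 200 200 202 203 209 178 163 142 123 150 220 252 254
  254 247 202 155  79  27]
 [197 202 201 203 200 201 200 201 210 183  98  21   1   0   0 101 194 188
  193 190 154 143  84  32]
 [198 200 198 199 201 200 200 205 194 122  36   1   0  98  55   0 104 161
  166 166 155 138 143  82]
 [200 200 201 202 200 201 201 209 169  82   7  43 214 239 232 135  32 164
  178 169 154 135 199 237]
 [189 202 200 200 201 200 199 203 170  82   0 120 213 230 235 224 140 162
  174 171 156
[... 4840 characters left out ...]
184 171
  174 173 155 133 179 228]
 [185 204 199 199 198 198 204 245 201  70   0  77 170 202 218 226 215 182
  172 139 143 167 159 170]
 [195 203 199 199 198 206 238 255 238 216 151  81 132 171 201 224 213 194
  179 152 152 161 152 148]
 [205 200 201 198 195 225 248 193 133 221 209 163 160 148 172 186 169 165
  160 157 154 154 153 153]
 [204 200 199 197 203 238 249 202 206 234 207 166 168 169 155 155 129 146
  158 158 156 154 157 156]
 [204 200 198 197 224 242 235 225 230 234 193 156 161 173 177 156 100 114
  154 160 160 155 156 154]]
114 [274.95123668 195.38328059]
117 [274.40704042 194.84280155]
120 [273.86447879 194.30394597]
126 [272.78423003 193.23107601]
130 [272.06765154 192.51939223]
```

Run:
```python
from h import *
a=load('w9')[1][200:480,180:470];b=load('w10')[1][200:480,180:470]
f=lambda n:cv2.resize(load(n)[1][150:260,250:390],None,fx=2.8,fy=2.8,interpolation=cv2.INTER_CUBIC)
a=cv2.convertScaleAbs(a,alpha=1.8,beta=20);b=cv2.convertScaleAbs(b,alpha=1.8,beta=20)
o=np.zeros((600,800,3),np.uint8);o[:280,:290]=a;o[300:580,:290]=b;s=f('s9');o[:s.shape[0],300:300+s.shape[1]]=s[:, :500];s=f('s10');o[300:600,300:300+s.shape[1]]=s[:300];cv2.imwrite('pics/c10.png',o)
```

```text
(no output)
```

View pics/c10.png

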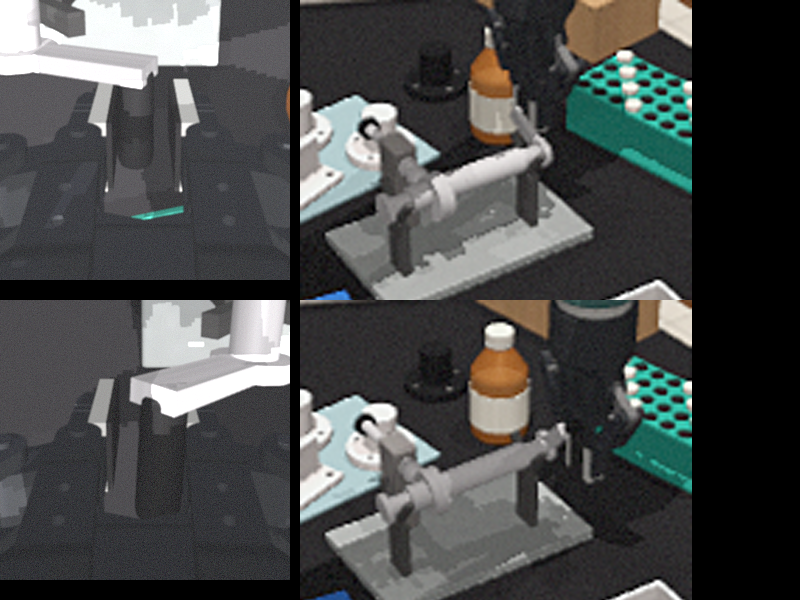

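Run:
```python
from h import *
def pt(x,r,w,ph):
    s,c=np.sin(np.radians(ph)),np.cos(np.radians(ph))
    return C+U*x/1000+Vv*(r*s+w*c)/1000+np.array([0,0,(r*c-w*s)/1000])
for f,phs,o in(('w9',(40,50,60,66,75),(180,200)),('w10',(-25,-40,-55,-66,-75),(180,-100))):
    m,_=load(f);ms,_=load('s'+f[1:])
    for ph in phs:
        q=lambda x,r,w:np.round(proj(m,pt(x,r,w,ph))-[180,200] + ([0,0] if f=='w9' else [0,300])).astype(int).tolist()
        print(f,ph,'tip72',q(72,50,-7),q(72,50,7),'tip78',q(78,50,-7),q(78,50,7),'pin78/108',q(78,45,0),q(108,45,0),'hub',q(72,0,0),'side pin',np.round(proj(ms,pt(93,45,0,ph)),1),np.round((proj(ms,pt(108,45,0,ph))-[250,150])*2.8+[300,0 if f=='w9' else 300]))
for p in ('w9','w10'):
    m,_=load(p);print(p,-m['view'][:3,:3].T@m['view'][:3,3])
```

```text
w9 40 tip72 [79, 88] [123, 75] tip78 [80, 110] [123, 96] pin78/108 [92, 97] [95, 191] hub [21, 41] side pin [335.1 184.6] [552.  92.]
w9 50 tip72 [108, 81] [142, 67] tip78 [109, 101] [142, 86] pin78/108 [113, 89] [115, 180] hub [21, 41] side pin [333.8 185.4] [548.  95.]
w9 60 tip72 [131, 72] [155, 58] tip78 [132, 92] [155, 76] pin78/108 [130, 81] [130, 168] hub [21, 41] side pin [332.8 186.7] [545.  98.]
w9 66 tip72 [142, 67] [160, 53] tip78 [142, 86] [160, 71] pin78/108 [137, 76] [137, 160] hub [21, 41] side pin [332.4 187.7] [544. 101.]
w9 75 tip72 [154, 59] [164, 46] tip78 [154, 77] [164, 63] pin78/108 [144, 68] [144, 150] hub [21, 41] side pin [331.8 189.4] [542. 106.]
w10 -25 tip72 [214, 390] [271, 400] tip78 [213, 412] [269, 423] pin78/108 [244, 409] [237, 508] hub [272, 342] side pin [345.7 191.2] [582. 411.]
w10 -40 tip72 [172, 378] [217, 391] tip78 [171, 398] [216, 413] pin78/108 [203, 399] [199, 494] hub [272, 342] side pin [347.9 195.2] [588. 422.]
w10 -55 tip72 [144, 364] [174, 378] tip78 [144, 383] [173, 399] pin78/108 [172, 387] [170, 476] hub [272, 342] side pin [349.6 199.6] [592. 434.]
w10 -66 tip72 [133, 355] [151, 369] tip78 [133, 373] [151, 388] pin78/108 [156, 378] [156, 463] hub [272, 342] side pin [350.4 202.8] [595. 443.]
w10 -75 tip72 [129, 348] [139, 361] tip78 [129, 365] [139, 379] pin78/108 [149, 370] [148, 452] hub [272, 342] side pin [350.9 205.5] [596. 450.]
w9 [0.56405054 0.16484308 0.22579829]
w10 [0.55717253 0.07686489 0.22503139]
```

Run:
```python
from h import *
m,a=load('s9');_,b=load('s10');
pr=lambda x,y,z:np.round(proj(m,C+U*x/1000+Vv*y/1000+[0,0,z/1000]),1)
for x in(-90,-39,0,52,72):print(x,pr(x,0,0))
print('per 10mm x',pr(10,0,0)-pr(0,0,0),'y',pr(0,10,0)-pr(0,0,0),'z',pr(0,0,10)-pr(0,0,0))
def sub(r):
    y,x=np.unravel_index(r.argmax(),r.shape);return x,y,r.max()
for n,x in(('collar',-88),('disc',-39),('barrel0',10),('hub',70)):
    u,v=pr(x,0,0).astype(int);h=9
    T=a[v-h:v+h,u-h:u+h];S=b[v-h-15:v+h+15,u-h-15:u+h+15]
    S=cv2.resize(S,None,fx=4,fy=4,interpolation=cv2.INTER_CUBIC);T=cv2.resize(T,None,fx=4,fy=4,interpolation=cv2.INTER_CUBIC)
    q=sub(cv2.matchTemplate(S,T,cv2.TM_CCOEFF_NORMED));print(n,(u,v),'shift px',q[0]/4-15,q[1]/4-15,q[2])
for n,im in(('s9',a),('s10',b)):
    g=cv2.cvtColor(im,cv2.COLOR_BGR2GRAY)
    u,v=pr(-90,0,0).astype(int);print(n,u,v);print(g[v-14:v+16,u-14:u+18:1])
```

```text
-90 [278.8 223.9]
-39 [296.9 217.2]
0 [310.4 212.3]
52 [327.8 205.9]
72 [334.3 203.5]
per 10mm x [ 3.4 -1.3] y [-2.1 -2. ] z [-0.1 -3.3]
collar (np.int64(279), np.int64(223)) shift px 0.0 -0.25 0.9234448
disc (np.int64(296), np.int64(217)) shift px -0.75 -0.75 0.7356193
barrel0 (np.int64(313), np.int64(211)) shift px -2.25 0.0 0.9160099
hub (np.int64(333), np.int64(203)) shift px 1.0 -1.75 0.6337625
s9 278 223
[[199 198 201 201 186 166 156 178 174 168 176 181 181 187 140  78  66  75
   74  72  72 123 135 131 142 140 135 123 118  98  44  16]
 [194 198 202 201 199 200 198 177 171 166 169 185 180 184 137  73  70  67
   69  72  76 122 131 126 127 125 130 131 124 120  89  42]
 [230 208 199 202 200 205 191 183 181 184 184 186 187 178 151  91  70  73
   73  72  80  94 126 121 131 132 133 135 138 133 127  78]
 [222 177 193 202 191 188 183 185 183 185 184 183 185 193 162  95  68  76
   75  67  79  84 109 108 120 134 135 144 146 138 126 114]
 [164 162 197 194 182 181 183 181 185 184 182 183 187 198 136  71  61  55
   75  76  82  82  80  74 115 132 138 148 136 119 113 118]
 [116 185 192 184 181
[... 6607 characters left out ...]
4  50  96  99  96  99  97 101 100]
 [185 185 185 186 188 188 191 196 187 152 129 114 112 111 111 109 117  96
   54  46  46  46  52  52  53  84  97 100  99  99  97  98]
 [184 187 188 190 194 198 154 130 130 113 110 111 113 112 111 114 118  96
   59  40  48  52  54  56  51  84  97 101  97  98  99  99]
 [189 187 194 187 148 134 113 103 111 109 111 113 115 113 117 114 117  93
   58  46  47  47  50  48  51  95 102  96 102 100  99 100]
 [202 157 133 129 112 106 108 112 109 115 114 117 113 115 114 110 114 103
   66  42  50  56  51  56  49  96 111 101  94  96  95 101]
 [141 117 108 112 111 113 110 113 113 114 113 111 114 114 113 115 116 104
   67  43  49  51  53  50  51  82 114 113 112 108 102 101]]
```

Run:
```python
from h import *
np.set_printoptions(linewidth=250)
for n in('s9','s10'):
    m,im=load(n);g=cv2.cvtColor(im,cv2.COLOR_BGR2GRAY)
    print(n);print('     ',np.arange(304,356,2));
    for v in range(184,224): print(v,g[v,304:356:2])
```

```text
s9
      [304 306 308 310 312 314 316 318 320 322 324 326 328 330 332 334 336 338 340 342 344 346 348 350 352 354]
184 [ 22  19  40  79 155 140 109  87  91  88  92 113  22  40  38  35  33  40  34  39  29  70  70  74  75  85]
185 [ 22  48  41  79 151 151 153 147 150 146 153 147  16  22  34  30  41  28  29  30  40  71  72  70  76  74]
186 [ 46  37  43  81 151 151 155 158 162 159 166 136  13  26  88  49  30  35  23  26  44  73  75  72  73  68]
187 [ 54  47  43  76 149 151 156 156 160 159 161 130  34  12 115  57  30  31  40  39  32  75  71  72  71  72]
188 [ 43  47  44  76 148 152 154 156 160 158 165 137 149  30 117  63  34  37  38  22  30  77  72  70  70  73]
189 [ 49  47  47  83 150 152 156 155 159 157 166 122 175  11 115  64  28  41  35  28  18  74  74  70  74  73]
190 [ 45  40  42  80 150 149 155 156 180 157 157 108 149  23 111  60  36  31  29  33  22  71  75  72  72  70]
191 [ 46  45  43  81 150 151 155 156 183 157 146 103 134  94 112  59  23  35  23  21  27  73  71  70  76  76]
192 [ 43  46  37  82 146 151 154 153 182 151 160 113 127 141 106  57  29  32  34  32  23  71  68  69  77 
[... 7230 characters left out ...]
200 139  24  28  33  35  28  25  30  40]
218 [123 119 109 132 134 135 128 136 131 135 135 145  39  48  46  33 196 192  57  23  30  36  32  28  21  34]
219 [111 101 124 134 136 135 132 138 133 137 133 141  42  48  51  30 197 197 167  20  27  26  29  35  25  32]
220 [115 109 116 129 137 134 137 132 136 137 135 144  40  47  51  33 166 143 198  84  21  35  30  26  31  32]
221 [127 110 109 115 131 136 134 137 121 115 132 145  41  48  54  41 186 125 186 203   7  29  40  38  29  31]
222 [113 114 109 110 128 135 136 115 116 112 112 123  45  50  48  40 152 131 143 199 112  20  32  36  33  22]
223 [111 111 112 112 131 118 116 115 116 110 113 107  43  48  55  40 134 136 120 136 188  19  28  23  28  33]
```

The shaft's far end climbed its V as the crank was pushed towards −y: the rod reads only about 9.6 mm and the barrel rose a few mm. I'll back off so it reseats, then finish that side by pressing down on the pin with shut fingertips.

>>> {"api": "arm_command", "payload": {"commands": [{"slide": [0, 0.002, -0.002], "yaw": 0}, {"slide": [0, 0.002, -0.002], "yaw": 0}, {"slide": [0, 0.001, -0.004], "yaw": 0}, {"slide": [0, 0, -0.01], "yaw": 0}, {"slide": [0, 0, -0.015], "yaw": 0}, {"slide": [0, 0, -0.02], "yaw": 0}, {"slide": [0, 0, 0], "yaw": 0}]}}

```text
clock: 19.75
eef_pos: [0.6244, 0.0781, 0.1361]
eef_rot: [0.119, 3.132, 0.001]
contact_force: [1.0, -0.1, 0.5]
gripper_width: 0.0179
```

```bash
cat >> h.py <<'E'
def chk(f):
    """side image: black ring edges (plunger) and barrel top edge"""
    m,im=load(f);g=cv2.cvtColor(im,cv2.COLOR_BGR2GRAY).astype(float)
    m6,i6=load('s6');T=cv2.cvtColor(i6,cv2.COLOR_BGR2GRAY).astype(float)
    def dn(p,t=110):
        for i in range(1,len(p)):
            if p[i-1]>t>=p[i]: return i-1+(p[i-1]-t)/(p[i-1]-p[i])
    print(f,'ring left (s6 270.6)',[round(266+dn(g[r,266:275]),2) if dn(g[r,266:275]) else None for r in(193,194,195,196)],
      'ring top col274 (192.2)',round(188+(dn(g[188:197,274]) or -9),2),
      'barrel edge cols308,316,324',[round(float(np.argmax(np.diff(g[198:214,c]))+198.5),1) for c in(308,316,324)])
E
python3 - <<'E'
from h import *
s=state();print(s['clock'],s['eef_pos'],fix(s['eef_pos']),s['contact_force'])
snap('side','s11');m,im=snap('wrist','w11')
for f in('s6','s9','s10','s11'):chk(f)
E
```

```text
19.75 [0.62436143 0.07812356 0.1360586 ] [ 97.6 -38.9  51.1] [ 0.95640704 -0.10387211  0.52308072]
s6 ring left (s6 270.6) [np.float64(271.88), np.float64(271.13), np.float64(270.63), np.float64(270.63)] ring top col274 (192.2) 192.22 barrel edge cols308,316,324 [209.5, 211.5, 208.5]
s9 ring left (s6 270.6) [np.float64(271.26), np.float64(270.47), np.float64(270.29), np.float64(270.16)] ring top col274 (192.2) 191.78 barrel edge cols308,316,324 [208.5, 205.5, 202.5]
s10 ring left (s6 270.6) [np.float64(269.28), np.float64(268.98), np.float64(268.85), np.float64(269.36)] ring top col274 (192.2) 190.4 barrel edge cols308,316,324 [207.5, 204.5, 201.5]
s11 ring left (s6 270.6) [np.float64(268.67), np.float64(268.56), np.float64(268.46), np.float64(269.39)] ring top col274 (192.2) 190.26 barrel edge cols308,316,324 [208.5, 205.5, 202.5]
```

>>> {"api": "arm_command", "payload": {"commands": [{"slide": [0.004, 0.002, 0], "yaw": 0}, {"slide": [0, 0, 0], "yaw": 0}, {"slide": [0, 0, 0.005], "yaw": 0}, {"slide": [0, 0, 0.005], "yaw": 0}, {"slide": [0, 0, 0.004], "yaw": 0}, {"slide": [0, 0, 0.003], "yaw": 0}, {"slide": [0, 0, 0], "yaw": 0}], "gripper": 0}}

```text
clock: 20.55
eef_pos: [0.6196, 0.0787, 0.1156]
eef_rot: [0.121, 3.136, -0.004]
contact_force: [-0.3, -6.1, 7.1]
gripper_width: -0.0
```

>>> {"api": "arm_command", "payload": {"commands": [{"slide": [0, 0, 0.003], "yaw": 0}, {"slide": [0, 0, 0.003], "yaw": 0}, {"slide": [0, 0, 0.002], "yaw": 0}, {"slide": [0, 0, 0], "yaw": 0}]}}

```text
clock: 20.95
eef_pos: [0.6221, 0.0766, 0.1107]
eef_rot: [0.123, 3.128, -0.008]
contact_force: [3.4, -13.8, 15.7]
gripper_width: -0.0001
```

Run:
```python
from h import *
s=state();print(s['clock'],s['eef_pos'],fix(s['eef_pos']),s['contact_force'])
snap('side','s12');chk('s12')
```

```text
20.95 [0.62206141 0.07662107 0.11074097] [ 95.4 -40.5  25.7] [  3.43227549 -13.79985185  15.66237657]
s12 ring left (s6 270.6) [np.float64(269.5), np.float64(269.2), np.float64(269.17), np.float64(269.4)] ring top col274 (192.2) 190.44 barrel edge cols308,316,324 [208.5, 205.5, 202.5]
```

>>> {"api": "arm_command", "payload": {"commands": [{"slide": [0, 0, -0.008], "yaw": 0}, {"slide": [0, 0, -0.016], "yaw": 0}, {"slide": [0, 0, -0.018], "yaw": 0}, {"slide": [0, 0, 0], "yaw": 0}, {"slide": [0, 0, 0], "yaw": 0}], "gripper": 0.45}}

```text
clock: 21.5
eef_pos: [0.6185, 0.0808, 0.1478]
eef_rot: [-0.118, -3.139, -0.0]
contact_force: [-0.8, -1.0, -0.9]
gripper_width: 0.0388
```

Run:
```python
from h import *
s=state();print(s['clock'],s['eef_pos'],fix(s['eef_pos']),s['contact_force'],s['gripper_width'])
m,im=snap('wrist','w13');snap('side','s13');chk('s13')
# bright crank arm: compare with prediction
def pt(x,r,w,ph):
    a,c=np.sin(np.radians(ph)),np.cos(np.radians(ph));return C+U*x/1000+Vv*(r*a+w*c)/1000+np.array([0,0,(r*c-w*a)/1000])
g=cv2.cvtColor(im,cv2.COLOR_BGR2GRAY)
for ph in range(-60,10,10):
    a=proj(m,pt(75,50,0,ph));b=proj(m,pt(75,20,0,ph));e=proj(m,pt(75,35,7,ph));d=proj(m,pt(75,35,-7,ph))
    L=[proj(m,pt(75,r,0,ph)) for r in range(16,70,4)]
    print(ph,a.round(),b.round(),[int(cv2.getRectSubPix(g,(3,3),(float(q[0]),float(q[1]))).mean()) for q in L])
```

```text
21.5 [0.61850013 0.08077231 0.14776845] [ 91.6 -36.7  62.8] [-0.79182312 -0.98222655 -0.91973614] 0.03875650699176281
s13 ring left (s6 270.6) [np.float64(268.45), np.float64(268.28), np.float64(268.44), np.float64(269.39)] ring top col274 (192.2) 190.26 barrel edge cols308,316,324 [208.5, 205.5, 202.5]
-60 [311. 228.] [364. 221.] [79, 79, 79, 78, 78, 78, 77, 78, 86, 30, 31, 31, 31, 31]
-50 [321. 232.] [369. 222.] [80, 80, 80, 80, 80, 79, 79, 79, 91, 96, 92, 31, 32, 31]
-40 [336. 236.] [374. 223.] [91, 93, 96, 97, 112, 115, 99, 98, 98, 98, 95, 18, 25, 31]
-30 [353. 239.] [381. 224.] [99, 100, 106, 133, 148, 149, 152, 163, 117, 76, 40, 21, 15, 22]
-20 [373. 242.] [388. 225.] [111, 103, 112, 142, 149, 160, 162, 95, 29, 22, 23, 20, 20, 20]
-10 [395. 243.] [395. 225.] [157, 197, 195, 187, 182, 183, 152, 52, 34, 33, 31, 23, 21, 21]
0 [417. 244.] [403. 226.] [178, 197, 199, 192, 179, 178, 138, 41, 33, 33, 33, 33, 33, 33]
```

Run:
```python
from h import *
def pt(x,r,ph):
    a,c=np.sin(np.radians(ph)),np.cos(np.radians(ph));return C+U*x/1000+Vv*(r*a)/1000+np.array([0,0,(r*c)/1000])
for f in('w7','w13','w11'):
  m,im=load(f);g=cv2.cvtColor(im,cv2.COLOR_BGR2GRAY)
  for x,r in((72,30),(72,40),(72,46)):
    o=[]
    for ph in range(-100,40,4):
        q=proj(m,pt(x,r,ph));o.append(int(cv2.getRectSubPix(g,(1,1),(float(q[0]),float(q[1])))[0,0]))
    print(f,x,r,o)
```

```text
w7 72 30 [54, 35, 32, 31, 33, 34, 33, 31, 32, 32, 31, 35, 34, 31, 33, 32, 34, 34, 33, 32, 33, 41, 77, 75, 78, 77, 80, 77, 52, 32, 32, 34, 32, 34, 33]
w7 72 40 [34, 33, 33, 33, 33, 33, 32, 35, 30, 34, 34, 32, 33, 32, 31, 33, 33, 33, 32, 32, 31, 32, 32, 76, 77, 75, 79, 73, 34, 34, 32, 32, 34, 35, 27]
w7 72 46 [34, 33, 31, 30, 32, 34, 35, 31, 33, 34, 34, 32, 33, 34, 34, 34, 31, 32, 31, 24, 21, 20, 20, 32, 46, 51, 33, 21, 15, 23, 18, 21, 33, 31, 33]
w13 72 30 [110, 110, 109, 110, 110, 109, 108, 107, 110, 110, 110, 100, 83, 77, 77, 80, 80, 81, 92, 99, 101, 104, 190, 194, 199, 199, 195, 163, 165, 180, 180, 180, 179, 179, 180]
w13 72 40 [169, 170, 172, 170, 170, 169, 168, 167, 170, 140, 108, 110, 85, 77, 79, 81, 80, 97, 102, 139, 157, 147, 190, 181, 192, 179, 182, 179, 177, 177, 180, 181, 181, 180, 181]
w13 72 46 [30, 31, 28, 32, 33, 30, 30, 65, 154, 169, 169, 168, 108, 78, 79, 79, 90, 104, 145, 152, 153, 163, 180, 184, 178, 180, 178, 180, 182, 181, 182, 181, 180, 180, 175]
w11 72 30 [110, 111, 110, 109, 110, 110, 108, 109, 108, 110, 109, 111, 106, 86, 77, 78, 79, 81, 79, 86, 96, 95, 120, 137, 130, 125, 117, 103, 182, 180, 182, 176, 181, 179, 180]
w11 72 40 [116, 140, 155, 162, 162, 146, 112, 107, 109, 109, 109, 110, 111, 100, 76, 79, 79, 79, 87, 103, 131, 133, 189, 196, 178, 179, 180, 177, 179, 180, 179, 180, 180, 180, 174]
w11 72 46 [39, 28, 31, 32, 29, 30, 45, 127, 167, 167, 162, 107, 109, 107, 78, 77, 81, 78, 95, 98, 130, 141, 182, 178, 179, 179, 180, 180, 181, 180, 179, 178, 118, 119, 119]
```

>>> {"api": "arm_command", "payload": {"commands": [{"slide": [-0.002, 0.0065, 0], "yaw": 0}, {"slide": [0, 0, 0], "yaw": 0}, {"slide": [0, 0, 0.01], "yaw": 0}, {"slide": [0, 0, 0.01], "yaw": 0}, {"slide": [0, 0, 0.008], "yaw": 0}, {"slide": [0, 0, 0], "yaw": 0}], "gripper": 0}}

```text
clock: 22.2
eef_pos: [0.62, 0.0866, 0.1175]
eef_rot: [-0.119, -3.136, 0.001]
contact_force: [0.8, -0.2, 0.7]
gripper_width: -0.0001
```

>>> {"api": "arm_command", "payload": {"commands": [{"slide": [0, 0, 0.003], "yaw": 0}, {"slide": [0, 0, 0.002], "yaw": 0}, {"slide": [0, 0, 0], "yaw": 0}]}}

```text
clock: 22.5
eef_pos: [0.6211, 0.0867, 0.115]
eef_rot: [0.119, 3.139, 0.0]
contact_force: [-0.9, -1.0, -0.2]
gripper_width: -0.0001
```

>>> {"api": "arm_command", "payload": {"commands": [{"slide": [0, 0, 0.002], "yaw": 0}, {"slide": [0, 0, 0.002], "yaw": 0}, {"slide": [0, 0, 0], "yaw": 0}]}}

```text
clock: 22.8
eef_pos: [0.6216, 0.0857, 0.1123]
eef_rot: [0.12, 3.137, -0.002]
contact_force: [0.1, -2.8, 5.3]
gripper_width: 0.0003
```

```bash
cat >> h.py <<'E'
def arm(f,rs=(30,40,46)):
    m,im=load(f);g=cv2.cvtColor(im,cv2.COLOR_BGR2GRAY)
    for r in rs:
        o=[]
        for ph in range(-100,104,4):
            a,c=np.sin(np.radians(ph)),np.cos(np.radians(ph));q=proj(m,C+U*.072+Vv*(r*a)/1000+np.array([0,0,(r*c)/1000]))
            o.append(int(cv2.getRectSubPix(g,(1,1),(float(q[0]),float(q[1])))[0,0]))
        print(f,'r',r,'from -100 step 4',o)
E
python3 - <<'E'
from h import *
s=state();print(s['clock'],s['eef_pos'],fix(s['eef_pos']),s['contact_force'])
snap('side','s14');chk('s14');snap('wrist','w14');arm('w14')
E
```

```text
22.8 [0.62158162 0.085687   0.11234537] [ 94.3 -31.5  27.3] [ 0.12255165 -2.81702177  5.27261796]
s14 ring left (s6 270.6) [np.float64(268.43), np.float64(268.27), np.float64(268.42), np.float64(269.39)] ring top col274 (192.2) 190.27 barrel edge cols308,316,324 [208.5, 205.5, 202.5]
w14 r 30 from -100 step 4 [110, 111, 110, 109, 112, 110, 110, 110, 110, 111, 106, 83, 77, 78, 79, 81, 77, 94, 116, 136, 151, 195, 200, 190, 183, 164, 151, 132, 181, 179, 178, 178, 178, 180, 181, 180, 180, 179, 179, 179, 180, 181, 180, 181, 182, 183, 181, 184, 178, 151, 126]
w14 r 40 from -100 step 4 [171, 172, 170, 171, 170, 170, 168, 169, 167, 164, 168, 88, 77, 77, 82, 78, 98, 151, 151, 151, 151, 123, 97, 81, 69, 64, 67, 80, 102, 130, 160, 177, 182, 180, 180, 178, 141, 119, 120, 119, 119, 118, 119, 120, 121, 120, 119, 120, 119, 116, 171]
w14 r 46 from -100 step 4 [34, 30, 34, 31, 32, 30, 31, 30, 31, 36, 159, 133, 77, 78, 80, 83, 100, 100, 150, 153, 29, 33, 33, 34, 34, 32, 33, 33, 36, 33, 33, 32, 43, 74, 112, 121, 119, 111, 34, 20, 22, 21, 22, 22, 22, 71, 122, 122, 120, 120, 118]
```

>>> {"api": "arm_command", "payload": {"commands": [{"slide": [0, 0, 0.002], "yaw": 0}, {"slide": [0, 0, 0.002], "yaw": 0}, {"slide": [0, 0, 0.002], "yaw": 0}, {"slide": [0, 0, 0.002], "yaw": 0}, {"slide": [0, 0, 0], "yaw": 0}]}}

```text
clock: 23.4
eef_pos: [0.6214, 0.0865, 0.1036]
eef_rot: [0.12, 3.138, 0.0]
contact_force: [0.2, 0.2, 0.5]
gripper_width: 0.0002
```

Run:
```python
from h import *
s=state();print(s['clock'],s['eef_pos'],fix(s['eef_pos']),s['contact_force'])
snap('side','s15');chk('s15');snap('wrist','w15');arm('w15')
```

```text
23.4 [0.62137051 0.086518   0.10356909] [ 94.  -30.7  18.6] [0.1727971  0.18088036 0.52208215]
s15 ring left (s6 270.6) [np.float64(268.47), np.float64(268.39), np.float64(268.44), np.float64(269.35)] ring top col274 (192.2) 190.26 barrel edge cols308,316,324 [208.5, 205.5, 203.5]
w15 r 30 from -100 step 4 [110, 110, 109, 110, 111, 110, 111, 112, 95, 77, 78, 78, 79, 80, 83, 101, 109, 150, 168, 166, 187, 193, 191, 192, 184, 173, 153, 131, 178, 179, 181, 181, 180, 179, 180, 179, 180, 179, 180, 180, 181, 181, 180, 181, 180, 181, 181, 183, 182, 183, 169]
w15 r 40 from -100 step 4 [170, 171, 171, 168, 170, 168, 168, 169, 148, 78, 78, 79, 82, 88, 105, 106, 167, 166, 169, 122, 34, 32, 33, 30, 31, 31, 34, 34, 35, 32, 32, 34, 57, 119, 169, 132, 120, 119, 119, 121, 119, 120, 120, 120, 120, 121, 121, 121, 120, 120, 140]
w15 r 46 from -100 step 4 [30, 31, 32, 33, 32, 35, 30, 32, 36, 77, 78, 80, 76, 103, 105, 106, 105, 111, 41, 20, 18, 23, 23, 20, 23, 27, 36, 35, 35, 36, 33, 33, 21, 20, 21, 43, 65, 22, 24, 22, 21, 24, 22, 20, 21, 20, 59, 121, 120, 121, 119]
```

Run:
```python
from h import *
for f in('s5','s6','s9','s10','s11','s12','s13','s14','s15'):
    m,im=load(f);g=cv2.cvtColor(im,cv2.COLOR_BGR2GRAY).astype(float)
    # ring lower-left limb: darkness-weighted centroid along the diagonal strip
    w=np.clip(100-g[188:200,266:279],0,None);ys,xs=np.mgrid[188:200,266:279]
    print(f,round((w*xs).sum()/w.sum(),2),round((w*ys).sum()/w.sum(),2),round(w.sum()))
m,im=load('s15');print(cv2.cvtColor(im,cv2.COLOR_BGR2GRAY)[188:201,264:280]);m,im=load('s11');print(cv2.cvtColor(im,cv2.COLOR_BGR2GRAY)[188:201,264:280])
```

```text
s5 273.78 195.19 1587
s6 273.83 195.19 1618
s9 273.32 194.91 1640
s10 272.1 193.45 1706
s11 271.75 193.22 1710
s12 272.22 193.72 1645
s13 271.52 193.24 1664
s14 271.48 193.3 1597
s15 271.57 193.2 1705
[[204 200 198 199 201 200 200 201 211 245 248 246 250 250 248 249]
 [200 198 201 202 201 203 208 214 186 223 255 254 247 242 241 241]
 [200 200 200 200 202 213 183 136  87 117 148 217 248 245 241 241]
 [201 199 198 202 210 181 110  26   6   0   0  95 211 245 244 242]
 [201 200 200 206 195 122  37   5   0  87  45   0 156 246 253 250]
 [199 201 201 211 156  58   3  27 215 238 232 127  52 203 216 188]
 [202 200 202 210 152  43   0 119 213 230 231 222 129 159 182 166]
 [201 199 202 208 157  51   1  74 183 210 221 229 217 175 169 173]
 [201 198 200 204 203 146  44   5  86 172 204 220 225 217 184 170]
 [199 199 200 198 207 246 198  69   0  94 169 200 220 226 217 182]
 [202 200 197 203 237 255 237 249 223 163 144 171 201 220 211 194]
 [200 196 196 224 247 193 128 228 217 170 159 149 172 187 169 164]
 [199 199 203 237 249 201 205 232 205 165 166 166 156 157 129 150]]
[[204 200 199 199 200 200 203 201 213 243 248 246 250 249 249 250]
 [199 200 200 198 202 203 207 213 214 229 254 255 246 243 241 242]
 [200 201 200 201 201 212 180 133 114 124 148 215 247 245 241 239]
 [202 199 200 203 209 181 105  37  10   0   0  93 211 244 245 242]
 [202 200 200 205 195 126  39   4   0  40  18   0 157 245 253 249]
 [199 200 201 208 172  80  12  23 218 238 235 128  55 203 217 189]
 [200 201 203 210 161  70   1 120 216 229 233 222 125 160 180 167]
 [199 198 202 208 159  53   0  70 181 208 220 228 216 177 167 174]
 [201 198 200 202 202 147  52   2  90 175 206 219 227 218 182 173]
 [199 201 197 200 208 247 199  65   0  76 165 202 219 227 216 183]
 [200 199 197 205 237 255 236 250 225 164 142 171 200 223 214 193]
 [201 198 196 223 247 193 127 227 216 167 161 147 175 185 168 165]
 [199 199 204 238 249 201 204 232 203 164 166 167 154 157 130 146]]
```

>>> {"api": "arm_command", "payload": {"commands": [{"slide": [0, 0, -0.012], "yaw": 0}, {"slide": [0, -0.007, 0], "yaw": 0}, {"slide": [0, 0, 0.006], "yaw": 0}, {"slide": [0, 0, 0.004], "yaw": 0}, {"slide": [0, 0, 0.003], "yaw": 0}, {"slide": [0, 0, 0.003], "yaw": 0}, {"slide": [0, 0, 0.002], "yaw": 0}, {"slide": [0, 0, 0], "yaw": 0}]}}

```text
clock: 24.3
eef_pos: [0.6203, 0.0799, 0.0965]
eef_rot: [-0.119, -3.139, -0.001]
contact_force: [-0.7, 0.7, 0.6]
gripper_width: -0.0001
```

```bash
cat >> h.py <<'E'
def ring(f):
    m,im=load(f);g=cv2.cvtColor(im,cv2.COLOR_BGR2GRAY).astype(float)
    w=np.clip(100-g[188:200,266:279],0,None);ys,xs=np.mgrid[188:200,266:279]
    print(f,'plunger mm',round((273.8-(w*xs).sum()/w.sum())/.181,1),round((195.19-(w*ys).sum()/w.sum())/.181,1))
E
python3 - <<'E'
from h import *
s=state();print(s['clock'],s['eef_pos'],fix(s['eef_pos']),s['contact_force'])
snap('side','s16');chk('s16');ring('s16');snap('wrist','w16');arm('w16',(40,46))
E
```

```text
24.3 [0.62031604 0.07994963 0.09645058] [ 93.4 -37.3  11.5] [-0.66938987  0.6665225   0.62809313]
s16 ring left (s6 270.6) [np.float64(268.32), np.float64(268.19), np.float64(268.4), np.float64(269.37)] ring top col274 (192.2) 189.95 barrel edge cols308,316,324 [208.5, 205.5, 202.5]
s16 plunger mm 14.5 12.2
w16 r 40 from -100 step 4 [110, 110, 109, 107, 109, 108, 83, 79, 79, 81, 80, 106, 110, 113, 177, 177, 178, 119, 27, 22, 18, 21, 23, 34, 32, 33, 33, 34, 35, 32, 20, 23, 20, 17, 38, 94, 119, 118, 108, 61, 38, 37, 54, 100, 120, 122, 122, 121, 119, 119, 118]
w16 r 46 from -100 step 4 [30, 32, 33, 33, 32, 33, 72, 78, 80, 81, 96, 107, 109, 109, 109, 138, 25, 19, 20, 23, 23, 22, 24, 22, 21, 32, 32, 34, 34, 23, 21, 22, 20, 21, 20, 24, 34, 32, 31, 32, 32, 31, 33, 32, 33, 32, 32, 21, 37, 121, 119]
```

>>> {"api": "arm_command", "payload": {"commands": [{"slide": [0, 0, -0.015], "yaw": 0}, {"slide": [0, -0.005, -0.025], "yaw": 0}, {"slide": [0, 0, 0], "yaw": 0}, {"slide": [0, 0, 0], "yaw": 0}], "gripper": 0.33}}

```text
clock: 24.8
eef_pos: [0.6206, 0.075, 0.1383]
eef_rot: [0.119, 3.137, 0.001]
contact_force: [0.2, -0.1, -0.3]
gripper_width: 0.0278
```

Run:
```python
from h import *
s=state();print(s['clock'],s['eef_pos'],fix(s['eef_pos']),s['contact_force'],s['gripper_width'])
snap('wrist','w17');arm('w17',(40,46))
go(C+U*.094-Vv*.042+[0,0,.0165-.031],85.63)
a=np.radians(np.linspace(-69,0,15));y=45*np.sin(a);z=45*np.cos(a);print(np.round(np.diff(y),1).tolist(),np.round(-np.diff(z),1).tolist())
```

```text
24.8 [0.6206144  0.07498005 0.13829873] [ 94.1 -42.3  53.3] [ 0.15610072 -0.1469096  -0.29908089] 0.02784612687882548
w17 r 40 from -100 step 4 [104, 109, 109, 109, 108, 109, 97, 81, 77, 79, 80, 94, 108, 108, 109, 109, 107, 116, 145, 173, 179, 183, 227, 206, 185, 181, 179, 179, 179, 181, 181, 177, 181, 169, 121, 121, 121, 120, 119, 119, 119, 119, 121, 120, 119, 119, 119, 121, 120, 118, 120]
w17 r 46 from -100 step 4 [104, 56, 41, 37, 47, 87, 127, 86, 77, 81, 84, 106, 107, 108, 110, 108, 165, 173, 172, 169, 182, 181, 182, 180, 181, 179, 178, 182, 181, 180, 179, 137, 120, 120, 121, 118, 120, 118, 64, 21, 21, 20, 20, 20, 30, 90, 121, 120, 121, 120, 121]
slide [-0.0004  0.0003  0.0665] |0.067| yaw(rad) 0.001 (world -0.03 deg) q6 -1.43
[1.5, 1.8, 2.1, 2.4, 2.6, 2.9, 3.1, 3.3, 3.4, 3.6, 3.7, 3.8, 3.8, 3.9] [-3.5, -3.4, -3.2, -3.0, -2.8, -2.6, -2.3, -2.1, -1.8, -1.5, -1.1, -0.8, -0.5, -0.2]
```

>>> {"api": "arm_command", "payload": {"commands": [{"slide": [0, 0.0005, 0.015], "yaw": 0}, {"slide": [0, 0, 0.02], "yaw": 0}, {"slide": [0, 0, 0.018], "yaw": 0}, {"slide": [0, 0, 0.012], "yaw": 0}, {"slide": [0, 0, 0], "yaw": 0}]}}

```text
clock: 25.35
eef_pos: [0.6183, 0.0753, 0.0683]
eef_rot: [-0.119, -3.133, 0.001]
contact_force: [-0.6, 0.5, -1.4]
gripper_width: 0.028
```

>>> {"api": "arm_command", "payload": {"commands": [{"slide": [0, 0, 0], "yaw": 0}, {"slide": [0, 0, 0], "yaw": 0}, {"slide": [0, 0, 0], "yaw": 0}, {"slide": [0, 0, 0], "yaw": 0}], "gripper": 0.0, "squeeze": 20}}

```text
clock: 25.75
eef_pos: [0.6206, 0.074, 0.0731]
eef_rot: [0.12, 3.138, -0.003]
contact_force: [-1.1, -5.2, 0.0]
gripper_width: 0.011
```

>>> {"api": "arm_command", "payload": {"commands": [{"slide": [0, 0.0005, -0.0025], "yaw": 0}, {"slide": [0, 0.0018, -0.0034], "yaw": 0}, {"slide": [0, 0.0021, -0.0032], "yaw": 0}, {"slide": [0, 0.0024, -0.003], "yaw": 0}, {"slide": [0, 0.0026, -0.0028], "yaw": 0}, {"slide": [0, 0.0029, -0.0026], "yaw": 0}, {"slide": [0, 0.0031, -0.0023], "yaw": 0}, {"slide": [0, 0, 0], "yaw": 0}]}}

```text
clock: 26.55
eef_pos: [0.6231, 0.0872, 0.0957]
eef_rot: [0.122, 3.134, -0.009]
contact_force: [-2.6, -16.3, 9.8]
gripper_width: 0.0113
```

Run:
```python
from h import *
s=state();print(s['clock'],s['eef_pos'],fix(s['eef_pos']),s['contact_force'],s['gripper_width'])
snap('side','s18');chk('s18');ring('s18');snap('wrist','w18');arm('w18',(40,46))
```

```text
26.55 [0.62311042 0.08715012 0.09569504] [ 95.7 -29.9  10.7] [ -2.60167164 -16.31098946   9.77777005] 0.01125637314068121
s18 ring left (s6 270.6) [np.float64(268.66), np.float64(268.57), np.float64(268.46), np.float64(269.36)] ring top col274 (192.2) 190.26 barrel edge cols308,316,324 [207.5, 204.5, 200.5]
s18 plunger mm 11.4 11.0
w18 r 40 from -100 step 4 [170, 170, 167, 160, 161, 164, 169, 169, 168, 165, 165, 166, 107, 108, 109, 79, 78, 97, 99, 126, 148, 150, 149, 147, 131, 89, 30, 34, 34, 35, 33, 34, 33, 39, 101, 113, 122, 120, 118, 118, 118, 120, 119, 121, 119, 118, 121, 120, 120, 121, 118]
w18 r 46 from -100 step 4 [30, 31, 37, 31, 32, 31, 33, 33, 32, 31, 35, 164, 168, 156, 52, 77, 79, 81, 100, 149, 148, 150, 22, 23, 22, 22, 25, 33, 32, 34, 32, 32, 23, 21, 20, 21, 20, 20, 23, 20, 21, 25, 19, 20, 23, 21, 18, 109, 119, 121, 118]
```

>>> {"api": "arm_command", "payload": {"commands": [{"slide": [0, 0, 0], "yaw": 0}, {"slide": [0, 0, 0], "yaw": 0}, {"slide": [0, 0, 0], "yaw": 0}, {"slide": [0, 0, 0], "yaw": 0}], "gripper": 0.24}}

```text
clock: 27.05
eef_pos: [0.6212, 0.0913, 0.0917]
eef_rot: [-0.118, -3.139, -0.001]
contact_force: [-1.1, 0.2, 0.2]
gripper_width: 0.0206
```

Run:
```python
from h import *
s=state();print(s['clock'],s['eef_pos'],fix(s['eef_pos']),s['contact_force'],s['gripper_width'])
snap('side','s19');chk('s19');ring('s19');snap('wrist','w19');arm('w19',(40,46))
```

```text
27.05 [0.62123923 0.09127759 0.09169811] [ 93.5 -26.    6.7] [-1.07318468  0.18638453  0.15456614] 0.020574215834911584
s19 ring left (s6 270.6) [np.float64(269.04), np.float64(268.61), np.float64(268.47), np.float64(269.38)] ring top col274 (192.2) 190.26 barrel edge cols308,316,324 [208.5, 205.5, 203.5]
s19 plunger mm 11.1 10.8
w19 r 40 from -100 step 4 [165, 144, 95, 63, 59, 83, 130, 162, 169, 167, 166, 166, 168, 120, 88, 77, 78, 98, 97, 124, 127, 127, 19, 22, 23, 17, 23, 24, 26, 34, 36, 37, 33, 32, 32, 30, 84, 119, 120, 120, 118, 118, 120, 120, 120, 119, 120, 121, 119, 125, 179]
w19 r 46 from -100 step 4 [33, 34, 29, 33, 33, 32, 32, 34, 32, 30, 32, 43, 137, 32, 41, 77, 79, 87, 92, 128, 130, 29, 23, 25, 25, 23, 22, 24, 23, 26, 34, 34, 21, 23, 22, 22, 24, 22, 25, 20, 23, 24, 22, 19, 21, 23, 27, 119, 119, 122, 121]
```

>>> {"api": "arm_command", "payload": {"commands": [{"slide": [0, 0.0035, -0.0015], "yaw": 0}, {"slide": [0, 0.0035, -0.002], "yaw": 0}, {"slide": [0, 0.0035, -0.0018], "yaw": 0}, {"slide": [0, 0.0035, -0.0014], "yaw": 0}, {"slide": [0, 0.0035, -0.0011], "yaw": 0}, {"slide": [0, 0.0035, -0.0008], "yaw": 0}, {"slide": [0, 0.0035, -0.0005], "yaw": 0}, {"slide": [0, 0.0035, -0.0003], "yaw": 0}, {"slide": [0, 0.0023, 0], "yaw": 0}, {"slide": [0, 0, 0], "yaw": 0}]}}

```text
clock: 28.15
eef_pos: [0.6236, 0.1214, 0.1011]
eef_rot: [-0.118, -3.139, -0.001]
contact_force: [-0.6, -0.4, -0.2]
gripper_width: 0.0206
```

Run:
```python
from h import *
s=state();print(s['clock'],s['eef_pos'],fix(s['eef_pos']),s['contact_force'],s['gripper_width'])
snap('side','s20');chk('s20');ring('s20');snap('wrist','w20');arm('w20',(30,40))
```

```text
28.15 [0.62357696 0.12136012 0.10105305] [93.5  4.2 16.1] [-0.63588737 -0.42767722 -0.24642456] 0.020646772386696023
s20 ring left (s6 270.6) [np.float64(270.04), np.float64(269.46), np.float64(269.25), np.float64(269.42)] ring top col274 (192.2) 190.76 barrel edge cols308,316,324 [208.5, 205.5, 202.5]
s20 plunger mm 6.7 6.6
w20 r 30 from -100 step 4 [213, 211, 205, 188, 161, 139, 132, 154, 189, 207, 210, 207, 205, 205, 205, 207, 208, 209, 209, 200, 121, 135, 100, 96, 100, 100, 103, 98, 134, 123, 118, 135, 135, 135, 134, 211, 206, 208, 207, 208, 208, 209, 198, 149, 133, 136, 134, 135, 135, 136, 135]
w20 r 40 from -100 step 4 [42, 40, 43, 43, 40, 43, 43, 40, 43, 41, 42, 43, 42, 42, 42, 42, 143, 104, 44, 42, 42, 40, 40, 95, 99, 100, 126, 105, 27, 27, 28, 27, 43, 100, 186, 207, 209, 208, 211, 222, 222, 221, 221, 222, 223, 223, 191, 151, 155, 155, 153]
```

>>> {"api": "arm_command", "payload": {"commands": [{"slide": [0, -0.003, 0], "yaw": 0}, {"slide": [0, 0, -0.01], "yaw": 0}, {"slide": [0, 0, -0.02], "yaw": 0}, {"slide": [0, 0, -0.022], "yaw": 0}, {"slide": [0.02, -0.0012, 0], "yaw": 0}, {"slide": [0.035, 0, 0], "yaw": 0}, {"slide": [0.035, 0, 0], "yaw": 0}, {"slide": [0.0035, 0, 0], "yaw": 0}, {"slide": [0, 0, 0], "yaw": 0}]}}

```text
clock: 29.15
eef_pos: [0.53, 0.1238, 0.1544]
eef_rot: [0.119, 3.138, 0.001]
contact_force: [0.4, -0.8, -0.4]
gripper_width: 0.0201
```

>>> {"api": "arm_command", "payload": {"commands": [{"slide": [0, 0, 0], "yaw": 0}, {"slide": [0, 0, 0], "yaw": 0}, {"slide": [0, 0, 0], "yaw": 0}], "gripper": 0.6}}

```text
clock: 29.45
eef_pos: [0.5307, 0.1236, 0.1532]
eef_rot: [0.12, 3.139, 0.0]
contact_force: [0.1, -0.5, -0.2]
gripper_width: 0.0513
```

Run:
```python
from h import *
s=state();print(s['clock'],s['eef_pos'],fix(s['eef_pos']),s['contact_force'],s['gripper_width'])
m,im=snap('wrist','w21');snap('side','s21');chk('s21');ring('s21');arm('w21',(30,40))
go([.5298,.1243,.051],85.63)
g=cv2.cvtColor(im,cv2.COLOR_BGR2GRAY);g7=cv2.cvtColor(load('w7')[1],cv2.COLOR_BGR2GRAY)
for n,q in(('w7',g7),('w21',g)):
    print(n,'col324 rows36-140',q[36:140:2,324].tolist())
```

```text
29.45 [0.53072777 0.12363021 0.15315216] [ 0.8 -0.6 68.2] [ 0.12168209 -0.4676902  -0.1622127 ] 0.051279843978373804
s21 ring left (s6 270.6) [np.float64(270.08), np.float64(269.46), np.float64(269.26), np.float64(269.38)] ring top col274 (192.2) 190.75 barrel edge cols308,316,324 [208.5, 205.5, 202.5]
s21 plunger mm 6.9 6.5
w21 r 30 from -100 step 4 [50, 35, 32, 33, 32, 33, 33, 32, 33, 34, 35, 31, 33, 33, 35, 34, 31, 32, 34, 32, 33, 49, 75, 75, 77, 78, 80, 76, 41, 35, 31, 34, 34, 35, 31, 22, 21, 25, 21, 21, 21, 22, 21, 20, 20, 21, 23, 24, 21, 21, 22]
w21 r 40 from -100 step 4 [33, 34, 31, 31, 36, 36, 36, 33, 34, 33, 33, 34, 36, 31, 33, 34, 33, 34, 31, 31, 34, 34, 45, 74, 77, 78, 79, 69, 33, 33, 31, 35, 33, 30, 23, 21, 20, 22, 23, 22, 21, 21, 21, 23, 21, 23, 21, 21, 23, 23, 23]
slide [0.0007 0.0006 0.102 ] |0.102| yaw(rad) 0.000 (world -0.01 deg) q6 -1.33
w7 col324 rows36-140 [15, 18, 17, 21, 15, 22, 15, 10, 62, 99, 103, 105, 107, 105, 98, 106, 115, 110, 110, 107, 111, 111, 79, 113, 115, 114, 115, 117, 115, 115, 114, 111, 114, 114, 116, 116, 112, 116, 114, 113, 114, 115, 115, 115, 112, 110, 117, 115, 115, 115, 112, 114]
w21 col324 rows36-140 [20, 13, 17, 14, 22, 18, 16, 22, 85, 106, 105, 102, 95, 91, 93, 95, 111, 111, 109, 108, 108, 111, 82, 108, 116, 118, 116, 116, 117, 116, 117, 117, 116, 114, 117, 114, 120, 114, 117, 115, 114, 114, 116, 116, 113, 111, 117, 114, 114, 115, 117, 114]
```

>>> {"api": "arm_command", "payload": {"commands": [{"slide": [0.0005, 0.0005, 0.02], "yaw": 0}, {"slide": [0, 0, 0.03], "yaw": 0}, {"slide": [0, 0, 0.026], "yaw": 0}, {"slide": [0, 0, 0.016], "yaw": 0}, {"slide": [0, 0, 0.009], "yaw": 0}, {"slide": [0, 0, 0], "yaw": 0}]}}

```text
clock: 30.15
eef_pos: [0.5291, 0.1241, 0.051]
eef_rot: [-0.119, -3.137, 0.001]
contact_force: [0.1, -0.5, -0.7]
gripper_width: 0.0515
```

>>> {"api": "arm_command", "payload": {"commands": [{"slide": [0, 0, 0], "yaw": 0}, {"slide": [0, 0, 0], "yaw": 0}, {"slide": [0, 0, 0], "yaw": 0}, {"slide": [0, 0, 0], "yaw": 0}, {"slide": [0, 0, 0], "yaw": 0}], "gripper": 0, "squeeze": 80}}

```text
clock: 30.65
eef_pos: [0.5305, 0.1239, 0.0536]
eef_rot: [0.119, 3.137, -0.0]
contact_force: [-0.6, -3.5, 6.3]
gripper_width: 0.0223
```

>>> {"api": "arm_command", "payload": {"commands": [{"slide": [0, 0, -0.005], "yaw": 0}, {"slide": [0, 0, -0.012], "yaw": 0}, {"slide": [0, 0, -0.02], "yaw": 0}, {"slide": [0, 0, -0.025], "yaw": 0}, {"slide": [0, 0, -0.025], "yaw": 0}, {"slide": [0, 0, -0.02], "yaw": 0}, {"slide": [0, 0, 0], "yaw": 0}, {"slide": [0, 0, 0], "yaw": 0}]}}

```text
clock: 31.45
eef_pos: [0.5293, 0.1245, 0.1587]
eef_rot: [-0.119, -3.139, -0.001]
contact_force: [0.1, -1.2, -5.0]
gripper_width: 0.022
```

Run:
```python
from h import *
s=state();print(s['clock'],s['eef_pos'],fix(s['eef_pos']),s['contact_force'],s['gripper_width'],s['qpos'][5])
m,im=snap('wrist','w22')
g=cv2.cvtColor(im,cv2.COLOR_BGR2GRAY);g5=cv2.cvtColor(load('w5')[1],cv2.COLOR_BGR2GRAY)
for n,q in(('w5',g5),('w22',g)):print(n,'col322',q[0:220:3,322].tolist(),[np.flatnonzero(q[r,200:440]>75)[[0,-1]]+200 for r in (30,80)])
L=np.array([.4975,-.1708]);th=np.radians(-5.2);u=np.array([np.cos(th),np.sin(th)])
go([*(L-u*.0012),.16],84.8)
```

```text
31.45 [0.52934701 0.12449019 0.15871213] [-0.7  0.1 73.7] [ 0.09135865 -1.21146865 -5.04909023] 0.022032392685276476 -1.332407940376533
w5 col322 [34, 37, 31, 96, 195, 193, 193, 196, 196, 190, 195, 193, 178, 65, 93, 124, 194, 222, 222, 232, 234, 233, 234, 235, 235, 235, 235, 233, 233, 234, 234, 234, 233, 232, 231, 232, 231, 231, 232, 230, 231, 231, 230, 187, 234, 232, 233, 232, 233, 232, 232, 232, 232, 233, 234, 232, 231, 231, 232, 233, 231, 232, 232, 231, 231, 232, 232, 232, 98, 235, 229, 227, 226, 224] [array([267, 375]), array([291, 351])]
w22 col322 [19, 11, 11, 13, 16, 103, 108, 109, 110, 108, 107, 106, 106, 107, 66, 70, 118, 118, 116, 118, 113, 116, 118, 115, 118, 118, 114, 118, 118, 118, 116, 117, 117, 116, 119, 119, 119, 120, 128, 130, 138, 139, 137, 137, 120, 134, 135, 137, 136, 134, 136, 135, 136, 135, 136, 136, 137, 136, 136, 136, 137, 138, 137, 137, 138, 136, 137, 138, 83, 130, 138, 135, 123, 117] [array([271, 375]), array([255, 439])]
slide [ 0.0102 -0.2967 -0.0022] |0.297| yaw(rad) 0.015 (world -0.87 deg) q6 -1.33
```

>>> {"api": "arm_command", "payload": {"commands": [{"slide": [0.001, -0.015, 0], "yaw": 0}, {"slide": [0.001, -0.03, 0], "yaw": 0}, {"slide": [0.001, -0.035, 0], "yaw": 0}, {"slide": [0.001, -0.035, 0], "yaw": 0}, {"slide": [0.001, -0.035, 0], "yaw": 0}, {"slide": [0.001, -0.035, 0], "yaw": 0}, {"slide": [0.001, -0.035, 0], "yaw": 0}, {"slide": [0.001, -0.035, 0], "yaw": 0}, {"slide": [0.001, -0.03, 0], "yaw": 0}, {"slide": [0.001, -0.0117, 0], "yaw": 0.015}, {"slide": [0, 0, 0], "yaw": 0}, {"slide": [0, 0, 0], "yaw": 0}]}}

```text
clock: 32.7
eef_pos: [0.4968, -0.1704, 0.1584]
eef_rot: [-0.143, -3.137, -0.002]
contact_force: [0.6, 0.5, -5.2]
gripper_width: 0.0221
```

Run:
```python
from h import *
s=state();print(s['clock'],s['eef_pos'],s['contact_force'],s['gripper_width'])
L=np.array([.4975,-.1708]);th=np.radians(-5.2);u=np.array([np.cos(th),np.sin(th)])
go([*(L-u*.0015),.0125],84.8)
```

```text
32.7 [ 0.49678946 -0.17039632  0.15842084] [ 0.55635208  0.51691471 -5.21590762] 0.02211491277500574
slide [ 0.0006 -0.0005  0.1459] |0.146| yaw(rad) -0.000 (world 0.01 deg) q6 -1.88
```

>>> {"api": "arm_command", "payload": {"commands": [{"slide": [0.0006, -0.0005, 0.02], "yaw": 0}, {"slide": [0, 0, 0.025], "yaw": 0}, {"slide": [0, 0, 0.025], "yaw": 0}, {"slide": [0, 0, 0.025], "yaw": 0}, {"slide": [0, 0, 0.02], "yaw": 0}, {"slide": [0, 0, 0.01], "yaw": 0}, {"slide": [0, 0, 0.008], "yaw": 0}, {"slide": [0, 0, 0.006], "yaw": 0}, {"slide": [0, 0, 0], "yaw": 0}]}}

```text
clock: 33.6
eef_pos: [0.4966, -0.171, 0.02]
eef_rot: [-0.142, -3.138, -0.0]
contact_force: [-0.2, 0.1, -5.0]
gripper_width: 0.022
```

>>> {"api": "arm_command", "payload": {"commands": [{"slide": [0, 0, 0.003], "yaw": 0}, {"slide": [0, 0, 0.002], "yaw": 0}, {"slide": [0, 0, 0], "yaw": 0}]}}

```text
clock: 33.9
eef_pos: [0.4968, -0.1712, 0.0154]
eef_rot: [0.143, 3.138, 0.0]
contact_force: [-0.0, 1.0, -3.6]
gripper_width: 0.0224
```

>>> {"api": "arm_command", "payload": {"commands": [{"slide": [0, 0, 0.0015], "yaw": 0}, {"slide": [0, 0, 0.001], "yaw": 0}, {"slide": [0, 0, 0], "yaw": 0}]}}

```text
clock: 34.2
eef_pos: [0.4971, -0.1711, 0.0146]
eef_rot: [0.143, 3.137, 0.001]
contact_force: [-6.8, 4.0, 9.7]
gripper_width: 0.0221
```

>>> {"api": "arm_command", "payload": {"commands": [{"slide": [0, 0, 0.0015], "yaw": 0}, {"slide": [0, 0, 0], "yaw": 0}]}}

```text
clock: 34.4
eef_pos: [0.4972, -0.1711, 0.0145]
eef_rot: [0.142, 3.137, 0.0]
contact_force: [-12.1, 6.3, 19.8]
gripper_width: 0.0223
```

>>> {"api": "arm_command", "payload": {"commands": [{"slide": [0, 0, -0.002], "yaw": 0}, {"slide": [0, 0, 0], "yaw": 0}]}}

```text
clock: 34.6
eef_pos: [0.4972, -0.1711, 0.0147]
eef_rot: [0.142, 3.137, 0.0]
contact_force: [-4.3, 4.4, 8.4]
gripper_width: 0.022
```

>>> {"api": "arm_command", "payload": {"commands": [{"slide": [0, 0, 0], "yaw": 0}, {"slide": [0, 0, 0], "yaw": 0}, {"slide": [0, 0, 0], "yaw": 0}, {"slide": [0, 0, 0], "yaw": 0}], "gripper": 0.42}}

```text
clock: 35.0
eef_pos: [0.4966, -0.1714, 0.0131]
eef_rot: [0.143, 3.138, -0.0]
contact_force: [0.4, 0.1, 0.2]
gripper_width: 0.0357
```

>>> {"api": "arm_command", "payload": {"commands": [{"slide": [0, 0, -0.01], "yaw": 0}, {"slide": [0, 0, -0.025], "yaw": 0}, {"slide": [0, 0, -0.03], "yaw": 0}, {"slide": [0, 0, -0.035], "yaw": 0}, {"slide": [0, 0, -0.035], "yaw": 0}, {"slide": [0, 0, 0], "yaw": 0}, {"slide": [0, 0, 0], "yaw": 0}]}}

```text
clock: 35.7
eef_pos: [0.4969, -0.1714, 0.1494]
eef_rot: [0.142, 3.136, -0.001]
contact_force: [-0.2, -0.2, -0.7]
gripper_width: 0.036
```

Run:
```python
from h import *
import h
s=state();print(s['clock'],s['eef_pos'],s['contact_force'],s['gripper_width'])
m,im=snap('wrist','w23');snap('side','s23')
th=np.radians(-5.2);u=np.array([np.cos(th),np.sin(th),0]);h.U=u;h.Vv=np.array([-u[1],u[0],0]);h.C=np.array([.4975,-.1708,.046])
arm('w23',(30,40))
c=h.C;print('pred collar',proj(m,c-u*.09+[0,0,.014]),'-84',proj(m,c-u*.084+[0,0,.014]),'barrel-64',proj(m,c-u*.064+[0,0,.012]),'disc',proj(m,c-u*.046+[0,0,.016]),'barrel52',proj(m,c+u*.052+[0,0,.012]))
g=cv2.cvtColor(im,cv2.COLOR_BGR2GRAY);col=int(proj(m,c)[0]);print(col,g[20:380:4,col].tolist())
for x in(-58,-75,10,30,-87):
    q=proj(m,c+u*x/1000);print(x,q.round(),g[int(q[1]),int(q[0])-60:int(q[0])+60:3].tolist())
```

```text
35.7 [ 0.49694902 -0.17142232  0.14938065] [-0.18470415 -0.23167572 -0.72847605] 0.03597081433725313
w23 r 30 from -100 step 4 [239, 240, 238, 231, 229, 229, 225, 224, 237, 239, 221, 147, 120, 118, 118, 121, 117, 119, 117, 117, 118, 114, 94, 93, 96, 94, 81, 77, 92, 99, 98, 98, 96, 97, 95, 96, 94, 96, 100, 113, 149, 159, 154, 144, 154, 170, 164, 159, 179, 192, 193]
w23 r 40 from -100 step 4 [15, 16, 13, 12, 14, 13, 15, 13, 13, 8, 20, 96, 94, 109, 112, 117, 136, 217, 240, 242, 229, 174, 112, 92, 80, 77, 81, 72, 103, 144, 181, 192, 188, 157, 103, 97, 98, 102, 16, 14, 9, 9, 17, 13, 11, 12, 12, 12, 14, 11, 15]
pred collar [326.14845525  71.42152814] -84 [326.13330323  83.31536138] barrel-64 [326.06103502 121.75923276] disc [326.06489089 155.23396966] barrel52 [325.82029649 312.85449819]
325 [26, 27, 23, 30, 26, 22, 219, 237, 86, 118, 139, 180, 237, 236, 206, 204, 206, 141, 223, 224, 224, 224, 222, 221, 220, 222, 198, 226, 227, 225, 225, 225, 223, 222, 223, 228, 224, 219, 213, 208, 217, 235, 237, 226, 227, 225, 225, 225, 224, 225, 224, 224, 222, 221, 222, 223, 222, 220, 221, 156, 142, 141,
[... 506 characters left out ...]
2, 195, 194, 192, 194, 209, 211, 211, 238, 236, 235, 130]
10 [326. 243.] [241, 166, 89, 142, 170, 239, 238, 238, 240, 239, 240, 240, 239, 235, 149, 187, 202, 218, 224, 226, 221, 208, 202, 185, 160, 135, 112, 142, 169, 175, 241, 239, 239, 239, 240, 239, 240, 197, 86, 180]
30 [326. 273.] [242, 233, 74, 139, 171, 208, 240, 239, 239, 239, 240, 234, 213, 149, 101, 126, 132, 140, 141, 143, 142, 136, 135, 127, 114, 99, 149, 176, 145, 136, 140, 136, 163, 163, 175, 194, 188, 89, 151, 200]
-87 [326.  80.] [80, 159, 161, 215, 237, 238, 238, 237, 237, 237, 237, 239, 146, 148, 179, 188, 189, 199, 208, 206, 205, 203, 197, 184, 176, 171, 154, 121, 212, 236, 237, 237, 233, 236, 235, 234, 236, 235, 235, 187]
```

>>> {"api": "arm_command", "payload": {"commands": [{"slide": [-0.0005, 0.02, 0], "yaw": 0}, {"slide": [-0.0005, 0.035, 0], "yaw": 0}, {"slide": [-0.0005, 0.038, 0], "yaw": 0}, {"slide": [-0.0005, 0.038, 0], "yaw": 0}, {"slide": [-0.0005, 0.038, 0], "yaw": 0}, {"slide": [-0.0005, 0.038, 0], "yaw": 0}, {"slide": [-0.0005, 0.038, 0], "yaw": 0}, {"slide": [-0.0005, 0.038, 0], "yaw": 0}, {"slide": [-0.0005, 0.038, 0], "yaw": 0}, {"slide": [-0.0005, 0.038, 0], "yaw": 0}, {"slide": [-0.0005, 0.038, 0], "yaw": 0}, {"slide": [-0.0005, 0.038, 0], "yaw": 0}, {"slide": [-0.0005, 0.025, 0], "yaw": 0}, {"slide": [0, 0.0166, 0], "yaw": 0}, {"slide": [0, 0, 0], "yaw": 0}, {"slide": [0, 0, 0], "yaw": 0}], "gripper": 0.75}}

```text
clock: 37.4
eef_pos: [0.5457, 0.3022, 0.1468]
eef_rot: [-0.142, -3.136, 0.002]
contact_force: [0.5, -1.0, 0.5]
gripper_width: 0.0639
```

Run:
```python
from h import *
s=state();print(s['clock'],s['eef_pos'],s['contact_force'],s['gripper_width'],s['qpos'])
m,im=snap('wrist','w24')
q=proj(m,[.5465,.303,.054]);e=proj(m,[.5465,.303,.016]);print('pred boss top',q,'flange',e)
g=cv2.cvtColor(im,cv2.COLOR_BGR2GRAY)
for mm in((load('w1')),(m,im)):
    M,I=mm;G=cv2.medianBlur(cv2.cvtColor(I,cv2.COLOR_BGR2GRAY),3);z=np.linalg.norm(np.array([.5465,.303,.054])-(-M['view'][:3,:3].T@M['view'][:3,3]));r=.017*K(M)/z
    C0=proj(M,[.5465,.303,.054])
    cs=cv2.HoughCircles(G,cv2.HOUGH_GRADIENT,1,8,param1=80,param2=10,minRadius=int(r*.85),maxRadius=int(r*1.15)+1)
    for c in (cs[0] if cs is not None else []):
        if np.hypot(*(c[:2]-C0))<40: print('circle',c,'exp r',r,plane(M,c[:2],.054))
go([.5465,.303,.014],84.8)
```

```text
37.4 [0.54572621 0.30221729 0.14676161] [ 0.50537239 -0.9648153   0.53613496] 0.06394767068688319 [ 4.46677324e-01  3.66922350e-01  1.19752770e+00 -2.52110704e-04
  1.57970994e+00 -1.03365530e+00]
pred boss top [326.34434988 233.28480215] flange [326.00108742 218.8375301 ]
circle [465.5 148.5  17.4] exp r 15.09269084205974 [0.54790209 0.30374076 0.054     ]
circle [454.5 146.5  16.1] exp r 15.09269084205974 [0.54487858 0.29225376 0.054     ]
circle [463.5 135.5  17.4] exp r 15.09269084205974 [0.53439425 0.30160202 0.054     ]
circle [324.5 234.5  27.9] exp r 28.39299617074284 [0.54715126 0.30183238 0.054     ]
circle [323.5 221.5  25.2] exp r 28.39299617074284 [0.53912105 0.30196166 0.054     ]
circle [330.5 206.5  26.7] exp r 28.39299617074284 [0.53045372 0.30688788 0.054     ]
circle [340.5 204.5  32.4] exp r 28.39299617074284 [0.52979342 0.3128455  0.054     ]
circle [306.5 200.5  28. ] exp r 28.39299617074284 [0.52560832 0.29318117 0.054     ]
circle [341.5 228.5  31.3] exp r 28.39299617074284 [0.5443722  0.31227166 0.054     ]
slide [-0.0006  0.0014  0.1332] |0.133| yaw(rad) -0.001 (world 0.03 deg) q6 -1.03
```

>>> {"api": "arm_command", "payload": {"commands": [{"slide": [-0.001, 0.0008, 0.02], "yaw": 0}, {"slide": [0, 0, 0.03], "yaw": 0}, {"slide": [0, 0, 0.03], "yaw": 0}, {"slide": [0, 0, 0.025], "yaw": 0}, {"slide": [0, 0, 0.015], "yaw": 0}, {"slide": [0, 0, 0.008], "yaw": 0}, {"slide": [0, 0, 0.004], "yaw": 0}, {"slide": [0, 0, 0], "yaw": 0}]}}

```text
clock: 38.25
eef_pos: [0.5477, 0.3035, 0.0169]
eef_rot: [0.143, 3.137, 0.001]
contact_force: [0.8, 0.1, -0.8]
gripper_width: 0.0636
```

>>> {"api": "arm_command", "payload": {"commands": [{"slide": [0, 0, 0], "yaw": 0}, {"slide": [0, 0, 0], "yaw": 0}, {"slide": [0, 0, 0], "yaw": 0}, {"slide": [0, 0, 0], "yaw": 0}, {"slide": [0, 0, 0], "yaw": 0}], "gripper": 0, "squeeze": 50}}

```text
clock: 38.75
eef_pos: [0.5481, 0.3039, 0.0176]
eef_rot: [0.142, 3.136, 0.002]
contact_force: [0.2, 0.9, 5.5]
gripper_width: 0.0326
```

>>> {"api": "arm_command", "payload": {"commands": [{"slide": [0, 0, -0.005], "yaw": 0}, {"slide": [0, 0, -0.015], "yaw": 0}, {"slide": [0, 0, -0.03], "yaw": 0}, {"slide": [0, 0, -0.035], "yaw": 0}, {"slide": [0, 0, -0.035], "yaw": 0}, {"slide": [0, 0, -0.02], "yaw": 0}, {"slide": [0, 0, 0], "yaw": 0}, {"slide": [0, 0, 0], "yaw": 0}]}}

```text
clock: 39.55
eef_pos: [0.547, 0.3034, 0.1558]
eef_rot: [-0.143, -3.138, 0.0]
contact_force: [-0.1, 0.4, -2.3]
gripper_width: 0.0326
```

Run:
```python
from h import *
s=state();print(s['clock'],s['eef_pos'],s['contact_force'],s['gripper_width'])
m,im=snap('wrist','w25');snap('side','s25')
go([.5592,-.0846,.155],84.8)
```

```text
39.55 [0.54703267 0.30339431 0.15579405] [-0.11405507  0.40564953 -2.34143774] 0.03263647264892088
slide [-0.0479 -0.3849 -0.0005] |0.388| yaw(rad) -0.000 (world 0.00 deg) q6 -1.03
```

>>> {"api": "arm_command", "payload": {"commands": [{"slide": [-0.003, -0.02, 0], "yaw": 0}, {"slide": [-0.0045, -0.035, 0], "yaw": 0}, {"slide": [-0.0045, -0.037, 0], "yaw": 0}, {"slide": [-0.0045, -0.037, 0], "yaw": 0}, {"slide": [-0.0045, -0.037, 0], "yaw": 0}, {"slide": [-0.0045, -0.037, 0], "yaw": 0}, {"slide": [-0.0045, -0.037, 0], "yaw": 0}, {"slide": [-0.0045, -0.037, 0], "yaw": 0}, {"slide": [-0.0045, -0.037, 0], "yaw": 0}, {"slide": [-0.0045, -0.037, 0], "yaw": 0}, {"slide": [-0.003, -0.024, 0], "yaw": 0}, {"slide": [-0.0014, -0.0099, 0], "yaw": 0}, {"slide": [0, 0, 0], "yaw": 0}, {"slide": [0, 0, 0], "yaw": 0}]}}

```text
clock: 41.05
eef_pos: [0.5599, -0.0832, 0.1554]
eef_rot: [-0.142, -3.137, -0.001]
contact_force: [-0.9, -0.0, -0.4]
gripper_width: 0.0327
```

Run:
```python
from h import *
s=state();print(s['clock'],s['eef_pos'],s['contact_force'],s['gripper_width'])
go([.5592,-.0846,.018],84.8)
m,im=snap('wrist','w26')
g=cv2.cvtColor(im,cv2.COLOR_BGR2GRAY)
u=np.array([.9959,-.0906,0]);v=np.array([.0906,.9959,0]);t=np.array([.5592,-.0846,.028])
# wall check: sample across predicted mid divider & side walls
for n,f in(('divider x',lambda d:t+u*(-.0535+d)+v*.03),('lane wall y',lambda d:t+v*(-.0525+d)-u*.03),('right wall y',lambda d:t+v*(.0525+d)-u*.03)):
    o=[]
    for d in np.arange(-.012,.0121,.0015):
        q=proj(m,f(d));o.append(int(g[int(q[1]),int(q[0])]) if 0<=q[1]<480 and 0<=q[0]<640 else -1)
    print(n,o)
```

```text
41.05 [ 0.55988918 -0.08316222  0.15542695] [-0.87320357 -0.0361584  -0.41366146] 0.032650876318686205
slide [ 0.0004 -0.0016  0.1374] |0.137| yaw(rad) 0.001 (world -0.03 deg) q6 -1.69
divider x [237, 238, 237, 237, 237, 238, 238, 188, 237, 239, 149, 143, 163, 238, 237, 236, 236]
lane wall y [238, 239, 238, 239, 239, 239, 238, 239, 239, 242, 83, 79, 107, 147, 175, 185, 238]
right wall y [168, 164, 163, 150, 99, 78, 131, 183, 207, 143, 20, 23, 22, 24, 22, 22, 22]
```

>>> {"api": "arm_command", "payload": {"commands": [{"slide": [0, -0.001, 0.02], "yaw": 0}, {"slide": [0, 0, 0.03], "yaw": 0}, {"slide": [0, 0, 0.03], "yaw": 0}, {"slide": [0, 0, 0.025], "yaw": 0}, {"slide": [0, 0, 0.015], "yaw": 0}, {"slide": [0, 0, 0.008], "yaw": 0}, {"slide": [0, 0, 0.005], "yaw": 0}, {"slide": [0, 0, 0], "yaw": 0}]}}

```text
clock: 41.9
eef_pos: [0.5604, -0.085, 0.0236]
eef_rot: [0.142, 3.138, 0.0]
contact_force: [0.9, 0.9, -1.9]
gripper_width: 0.0325
```

>>> {"api": "arm_command", "payload": {"commands": [{"slide": [0, 0, 0.002], "yaw": 0}, {"slide": [0, 0, 0.001], "yaw": 0}, {"slide": [0, 0, 0], "yaw": 0}]}}

```text
clock: 42.2
eef_pos: [0.5603, -0.0852, 0.0206]
eef_rot: [0.143, 3.138, -0.0]
contact_force: [0.2, -0.2, -1.6]
gripper_width: 0.0328
```

>>> {"api": "arm_command", "payload": {"commands": [{"slide": [0, 0, 0.0015], "yaw": 0}, {"slide": [0, 0, 0], "yaw": 0}]}}

```text
clock: 42.4
eef_pos: [0.56, -0.0852, 0.0186]
eef_rot: [-0.143, -3.138, -0.0]
contact_force: [-0.4, -0.8, -1.6]
gripper_width: 0.0328
```

>>> {"api": "arm_command", "payload": {"commands": [{"slide": [0, 0, 0.0015], "yaw": 0}, {"slide": [0, 0, 0], "yaw": 0}]}}

```text
clock: 42.6
eef_pos: [0.5602, -0.0852, 0.0177]
eef_rot: [0.143, 3.138, -0.0]
contact_force: [-2.1, 1.0, 2.5]
gripper_width: 0.0328
```

>>> {"api": "arm_command", "payload": {"commands": [{"slide": [0, 0, 0.001], "yaw": 0}, {"slide": [0, 0, 0], "yaw": 0}]}}

```text
clock: 42.8
eef_pos: [0.5602, -0.0852, 0.0176]
eef_rot: [0.142, 3.138, -0.0]
contact_force: [-6.9, 0.7, 9.5]
gripper_width: 0.0327
```

Contact with the tray floor, so I'll ease off, open and retreat.

>>> {"api": "arm_command", "payload": {"commands": [{"slide": [0, 0, -0.001], "yaw": 0}, {"slide": [0, 0, 0], "yaw": 0}, {"slide": [0, 0, 0], "yaw": 0}, {"slide": [0, 0, 0], "yaw": 0}, {"slide": [0, 0, 0], "yaw": 0}], "gripper": 0.62}}

```text
clock: 43.3
eef_pos: [0.56, -0.0851, 0.017]
eef_rot: [-0.143, -3.138, -0.0]
contact_force: [-0.2, 0.2, 0.7]
gripper_width: 0.0528
```

>>> {"api": "arm_command", "payload": {"commands": [{"slide": [0, 0, -0.01], "yaw": 0}, {"slide": [0, 0, -0.025], "yaw": 0}, {"slide": [0, 0, -0.035], "yaw": 0}, {"slide": [0, 0, -0.04], "yaw": 0}, {"slide": [0, 0, -0.04], "yaw": 0}, {"slide": [0, 0, -0.04], "yaw": 0}, {"slide": [-0.02, 0, -0.04], "yaw": 0}, {"slide": [-0.02, 0, -0.04], "yaw": 0}, {"slide": [-0.02, 0, -0.03], "yaw": 0}, {"slide": [0, 0, 0], "yaw": 0}, {"slide": [0, 0, 0], "yaw": 0}]}}

```text
clock: 44.4
eef_pos: [0.6199, -0.0906, 0.3177]
eef_rot: [0.142, 3.138, -0.0]
contact_force: [-1.0, 0.3, 0.0]
gripper_width: 0.053
```

Run:
```python
from h import *
import h
s=state();print(s['clock'],s['eef_pos'],s['contact_force'],s['gripper_width'])
m,im=snap('wrist','w27');m2,b=snap('side','s27')
g=cv2.medianBlur(cv2.cvtColor(im,cv2.COLOR_BGR2GRAY),3)
P=np.array([.560,-.0852,.054]);P0=proj(m,P);r=.017*K(m)/np.linalg.norm(P-(-m['view'][:3,:3].T@m['view'][:3,3]))
cs=cv2.HoughCircles(g,cv2.HOUGH_GRADIENT,1,6,param1=80,param2=9,minRadius=int(r*.85),maxRadius=int(r*1.15)+1)
print('pred',P0,r)
for c in cs[0]:
    if np.hypot(*(c[:2]-P0))<25: print(c,plane(m,c[:2],.054))
u=np.array([.9959,-.0906,0]);v=np.array([.0906,.9959,0]);c=np.array([.4975,-.1708,.046])
h.U=u;h.Vv=v;h.C=c
arm('w27',(30,40))
G=cv2.cvtColor(im,cv2.COLOR_BGR2GRAY)
for x in(-87,-58,-10,20,44):
    q=proj(m,c+u*x/1000);print(x,q.round(),G[int(q[1]),int(q[0])-40:int(q[0])+41:2].tolist())
# bystanders / mat parts unchanged: side image diff before vs after
s0=cv2.cvtColor(cv2.imread('pics/side0.png'),cv2.COLOR_BGR2GRAY);s1=cv2.cvtColor(b,cv2.COLOR_BGR2GRAY)
d=(cv2.absdiff(cv2.GaussianBlur(s0,(5,5),0),cv2.GaussianBlur(s1,(5,5),0))>35).astype(np.uint8)
n,_,st,ce=cv2.connectedComponentsWithStats(d)
print([(st[i].tolist()) for i in range(1,n) if st[i][4]>40 ])
```

```text
44.4 [ 0.61992884 -0.09059712  0.31767452] [-1.04759019  0.28592805  0.00740938] 0.053004317569703294
pred [323.96395895 124.50750827] 17.207907550540426
[321.5 122.5  19.4] [ 0.5579356  -0.08737636  0.054     ]
[326.5 139.5  19.4] [ 0.57418332 -0.0840312   0.054     ]
[336.5 133.5  19.4] [ 0.56944064 -0.07394975  0.054     ]
[330.5 134.5  19.4] [ 0.56984898 -0.07977856  0.054     ]
w27 r 30 from -100 step 4 [115, 90, 80, 79, 78, 77, 76, 76, 76, 78, 81, 81, 92, 121, 153, 167, 203, 237, 239, 239, 240, 234, 193, 167, 139, 147, 163, 171, 160, 141, 118, 112, 131, 133, 134, 146, 167, 169, 180, 216, 216, 206, 206, 203, 200, 195, 196, 197, 198, 199, 199]
w27 r 40 from -100 step 4 [189, 88, 37, 30, 36, 34, 33, 33, 34, 34, 32, 32, 52, 139, 237, 236, 134, 77, 95, 162, 211, 240, 240, 223, 144, 112, 126, 142, 135, 112, 123, 123, 112, 146, 168, 177, 229, 218, 214, 208, 204, 206, 202, 198, 202, 213, 225, 233, 236, 237, 237]
-87 [221. -40.] [17, 10, 21, 17, 11, 15, 24, 10, 18, 14, 20, 12, 20, 17, 16, 16, 11, 15, 21, 16, 21, 18, 22, 10, 15, 16, 19, 18, 16, 20, 20, 16, 19, 16, 18, 19, 19, 16, 20, 18,
[... 850 characters left out ...]
, 26, 474], [390, 0, 10, 9, 55], [351, 0, 65, 30, 383], [386, 0, 82, 157, 5517], [32, 2, 339, 357, 24671], [11, 4, 11, 30, 153], [300, 18, 55, 27, 795], [189, 23, 97, 47, 2773], [49, 40, 16, 9, 64], [0, 53, 39, 59, 1913], [221, 97, 32, 7, 112], [47, 131, 10, 8, 53], [0, 133, 6, 12, 43], [274, 186, 11, 7, 61], [413, 214, 20, 15, 108], [276, 227, 78, 33, 612], [236, 255, 41, 34, 715], [361, 264, 20, 15, 194], [405, 265, 9, 19, 88], [0, 274, 60, 87, 3837], [358, 276, 28, 12, 81], [63, 293, 57, 24, 469], [350, 294, 49, 28, 556], [450, 303, 23, 34, 323], [341, 311, 8, 16, 56], [407, 331, 43, 46, 644], [61, 361, 22, 36, 444], [156, 364, 26, 18, 205], [397, 371, 10, 15, 77], [26, 380, 19, 21, 136]]
```

Run:
```python
from h import *
print(job_done(), state()['clock'])
```

```text
the job is handed in; nothing more can be done
the job is handed in; nothing more can be done
```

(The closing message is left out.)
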